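# Shut the test jig and lock it with its pin

### The arm

A 7-joint arm with a two-finger parallel gripper is mounted at the origin on the work surface. World frame = base frame: x ahead of the robot, y to its left, z up, the work surface at z = 0. Lengths are in m, angles in rad, forces in N, time in s.
With the tool pointing down it reaches from about 0.4 to 0.9 m from the base axis. Payload 5.5 kg.
Tool frame: the origin (TCP) lies on the centre line of the jaws, within the pads' length; the fingertips stand 19 mm ahead of it and the grasp point (between the pads) is the TCP (manip.finger_overhang is the distance from the TCP to the fingertips, in m); z points along the fingers, y is the line along which they close (so a half turn about z gives the same grasp; the last joint's range is limited). The gripper opens to 85 mm and grips with 20 to 120 N. Pads are 22 mm wide; open, the fingers measure 114 mm over their backs; the gripper's body (76 mm by 85 mm) begins 54 mm behind the grasp point. The pads swing forward as they close: fully open they stand 13 mm farther back than shut.
Start: joints at [-0.905, 0.501, -0.427, 1.55, 0.221, 1.138, -0.21], TCP at [0.255, 0.598, 0.25] pointing down, gripper open.
Joint ranges: [-2.88, 2.88], [-0.31, 2.03], [-1.54, 1.56], [0.2, 2.42], [-1.41, 4.55], [0.19, 2.02], [-2.57, 2.57]. Speed limits (rad/s): [2.57, 2.57, 3.14, 3.14, 3.14, 3.14, 3.14].

### API

Orientations are given as a unit quaternion [x, y, z, w].
In Python, from plant import manip, capture, get_calibration, ticket, look_for gives the robot as it stands.
- The arm moves only by the tool carry_out, never from a script. Its argument "steps" is a list that holds one entry, the list of rows, each a list of 7 numbers: the turn, a rotation vector about the world's x, y, z in degrees, then the shift along the world's x, y, z in cm, then the opening, from -1 (shut) to 1 (fully open). A call has 1 to 10 rows; each row is the pose to reach, as a shift and turn from the pose commanded when the call began; what a row does not reach only later rows make up. A row lasts 1/8 s, in which the tool goes at most 62.5 mm and 10.7 degrees, less where a joint would pass 70% of its speed; a pose out of reach is approached as far as the arm can. A call with a gripper value outside its range is refused whole. The fingers move at their own pace and stop on an object; "force" is the grip in N (left out, the last holds). Time passes only in rows, so rows that repeat a pose let the fingers close. It gives the time, the measured TCP pose, the force, the opening and the grip force at its end, in the units of the state.
- manip.get_state(): the state, without advancing time (a new reading comes with each control period).
- capture(name): name is "scene" or "top" or "wrist"; returns the picture (420x560x3 uint8, red, green, blue); there is no depth.
- get_calibration(name): a dict with "fovy" (degrees; the focal length in pixels is half the picture's height over the tangent of half this angle, whatever the lens; pixels are square), "cx", "cy" (the principal point, pixels), "R" (3x3) and "t" (3): a world point X has camera coordinates R X + t. Camera axes: x right, y down, z forward; pixel columns grow to the right and rows downward; lengths in m; the calibration is good to about 2 mm. A picture is of the moment at which its call begins: read the wrist's pose just before it. get_calibration takes no time and is no camera call; for the wrist camera it gives the pose at the moment of the call.
- ticket.sign_off(): hands the job in; it is judged then, once.
Trained networks look in the newest picture that a camera, given by its name, has taken for a name from the list of things; names that differ only in an ending like _2 or _b are one class to them, and where a whole thing is asked for, a point or a joint stands for the part that bears it (a point fixed in the world has none). Each returns a list of dicts, best first, with "conf" (0 to 1); they miss things now and then, are a little off and sometimes report something else, mostly with a low value. They report only what shows in the picture. A call takes as long as a camera call. They do not tell look-alikes from the thing itself.
- look_for(query, camera): "xyz" ([x, y, z] in m, in world coordinates, good to about 4 mm: the middle of the surface that is visible of it).
The state is a dict: "clock": time; "joint_positions": joint angles; "qvel": joint speeds; "tau": joint torques, N m; "position": TCP position; "orientation": TCP orientation; "ft_force": force on the tool from outside, world axes, zero at the start; "ft_torque": the same for the moment, N m; "finger_gap": finger opening in m; "grip_force": force on a finger pad.
Only numpy, scipy, OpenCV 4.12 (cv2) and the standard library are available. Lean on these libraries where they do the work, as an engineer would, in place of code of your own. Each camera call takes 0.05 s, during which the arm holds its last target. There are 200 camera calls.

### The job

Swing the lid of the circuit-board test jig fully shut, then take the locking pin out of its stand and push it all the way down through the eye of the lid's lug and the slanted lock block under it, until its red grip sits on the lug. Leave the pin there and do not disturb the other things on the bench.

Things in the scene. Friction and masses are not known exactly. Their poses are not given: they have to be found in the camera images.
- jig: test jig, fixed to the bench: grey base 200 (x) x 240 (y) x 45 mm high holding a green circuit board, origin at the centre of its underside, its x axis points away from its lock. Near the -x side (towards the robot) at y = -55 mm it carries the slanted blue lock block; along the +x edge is the lid's hinge. Hinge posts 87 mm high
- lid (a joint): angle of the jig's lid (rad): 0 shut (level on the base), positive open; it stays where it is left (stiff hinge, needs some 2 to 4 N at the tab). The lid is an open aluminium frame 205 x 240 x 12 mm; on its front edge sit a yellow press tab and, 115 mm beside it, a yellow lug with an eye
- lid_hinge (a point): middle of the lid's hinge axis, 105 mm along the jig's x and 80 mm up; the axis runs along the jig's y and the front of the lid goes up as it opens
- lid_tab (a point): middle of the upper face of the yellow press tab (44 mm wide, the reachable face 45 mm long, 12 mm thick), at 235 mm from the hinge axis in the lid's own plane and 60 mm along the jig's +y; its upper face lies 6 mm above the plane through the hinge; with the lid shut it is 86 mm above the bench
- lid_eye (a point): centre of the upper mouth of the eye (hole 15.5 mm across with a 2 mm bevel, through a 12 mm thick slanted lug, 46 x 44 mm) on the lid; moves with the lid; coincides with the origin of lock when the lid is shut
- lock: slanted blue block fixed to the jig, hole 14 mm across, 2 mm bevel. Origin: upper mouth of the lid's eye when the lid is shut, 94 mm above the bench; z axis: up and out along the hole, leaning 30 degrees from vertical towards the jig's -x; y: the jig's y. Along z, with the lid shut, the lid's lug spans 0 to -12 mm, the block -24 to -40 mm (through hole); free below to -75 mm
- pin: loose locking pin, about 90 g: round steel shaft 12 mm across and 60 mm long with a tapered tip, and a red square grip 26 x 26 mm, 45 mm long. Origin at the tip of the shaft, z axis along the pin towards the grip (grip from z = 60 to 105 mm), x and y axes square to the grip's faces. At the start it stands upright in its stand
- pin_tip (a point): the centre of the pin's tip (same as its origin)
- pin_shoulder (a point): the centre of the underside of the pin's red grip, 60 mm above the tip
- pin_stand: grey block 80 x 80 x 56 mm fixed to the bench with a 14 mm hole 50 mm deep in which the pin stands, its grip 10 mm clear of the block; origin at the centre of its underside
- parts_tray: blue open tray 100 x 80 x 45 mm, fixed; bystander; origin under its centre
- spare_board: loose spare green circuit board on an aluminium plate, 110 x 150 x about 32 mm; bystander; origin under its centre
- flux_bottle: loose small bottle with red cap, 44 mm across, 100 mm tall; bystander; origin under its centre
- spool: loose metal spool standing on its flange, 64 mm across, 46 mm tall; bystander; origin under its centre
- screwdriver: loose screwdriver lying on the bench; bystander; its x axis runs along it
- capacitor: loose blue can capacitor standing upright, 35 mm across, 52 mm tall; bystander; origin under its centre
- multimeter: loose yellow handheld multimeter lying flat, 150 x 75 x 40 mm; bystander; origin under its centre
Mind the look-alikes: they are no part of the job. Leave any black, green or white look-alike of the pin alone.

How it is judged:
On the way, in this order (a step that is already met when the one before it is completed fails the run):
1. the lid is shut, the pin not yet in the lock (value of joint lid below 0.05 rad and distance between pin_shoulder and lock above 0.03 m), for 0.1 s.
2. the pin is through the eye and the lock block, its grip down on the lug (value of joint lid below 0.03 rad and z of pin_shoulder in the frame of lock between -0.006 and 0.006 m and x of pin_tip in the frame of lock between -0.007 and 0.007 m and y of pin_tip in the frame of lock between -0.007 and 0.007 m and x of pin_shoulder in the frame of lock between -0.007 and 0.007 m and y of pin_shoulder in the frame of lock between -0.007 and 0.007 m and angle between the z axis of pin and the z axis of lock, either way round below 0.14 rad), for 0.2 s.
At the end, for the whole second after the job is handed in: The lid is shut (within 0.03 rad), the pin stands in the lock with the underside of its grip within 6 mm of the lug's face, its tip and shoulder within 7 mm of the hole's axis and its axis within 0.14 rad of it, at rest and released (all of step 2 and linear speed of pin below 0.02 m/s and contact force between pin and the fingers below 0.1 N); the robot touches nothing.
It fails at once if a loose bystander was pushed more than 30 mm (distance of any of spare_board, flux_bottle, spool, screwdriver, capacitor, multimeter from where it was at the start of the episode above 0.03 m).
It also fails if it takes over 56 s, if anything falls off the work surface, if the arm or the gripper's body presses on something with over 40 N, if the wrist force passes 120 N, or if a joint passes its speed limit or range.

## Working session

There is one attempt and no reset: what is moved stays moved. The work goes in short steps, Python scripts to look and compute and a tool call to move; the robot and the scene stay as the last step left them, time stands still between calls to the robot, and variables do not carry over. Pictures are saved under pics/ and viewed, at most 10 in all, crops included, and the job is handed in when it is done.

Besides the shell and the picture viewer there is one more tool, called after "Emit:" as name([rows], argument=value, ...), one row to a line, values as JSON. carry_out: Moves the arm, as the interface text tells. Its arguments: {"type":"object","properties":{"steps":{"type":"array"},"force":{"type":"number"}},"required":["steps"]}

```bash
mkdir -p pics
cat > h.py <<'E'
import numpy as np,cv2
from plant import manip,capture,get_calibration,ticket,look_for
def snap(c,n):
    im=capture(c); cv2.imwrite(f'pics/{n}.png',im[:,:,::-1]); return im
def proj(c,X):
    k=get_calibration(c); f=210/np.tan(np.radians(k['fovy'])/2)
    p=np.asarray(k['R'])@np.asarray(X)+np.asarray(k['t']); return (f*p[:2]/p[2]+[k['cx'],k['cy']]).round(1)
def ray(c,u,v):
    k=get_calibration(c); f=210/np.tan(np.radians(k['fovy'])/2); R=np.asarray(k['R'])
    return -R.T@np.asarray(k['t']), R.T@np.array([(u-k['cx'])/f,(v-k['cy'])/f,1])
def atz(c,u,v,z):
    o,d=ray(c,u,v); return (o+d*(z-o[2])/d[2]).round(4)
E
python3 - <<'E'
from h import *
a=snap('scene','s0');b=snap('top','t0')
cv2.imwrite('pics/st0.png',cv2.resize(np.vstack([a,b])[:,:,::-1],None,fx=.71,fy=.71)) 
for c in ['top','scene']:
  for q in ['jig','lid','lid_tab','lid_eye','lid_hinge','lock','pin','pin_tip','pin_shoulder','pin_stand','spare_board','flux_bottle','spool','multimeter','capacitor','screwdriver','parts_tray']:
    try: print(c,q,[(np.round(d['xyz'],3).tolist(),round(d['conf'],2)) for d in look_for(q,c)][:4])
    except Exception as e: print(c,q,e)
print(manip.get_state()); print(manip.finger_overhang)
for c in ['top','scene']: k=get_calibration(c);print(c,k)
E
```

```text
top jig [([0.652, 0.053, 0.051], 0.85)]
top lid [([0.622, 0.053, 0.192], 0.65), ([0.668, -0.388, 0.068], 0.15)]
top lid_tab [([0.621, 0.054, 0.192], 0.56)]
top lid_eye [([0.624, 0.05, 0.19], 0.63), ([0.651, 0.046, 0.054], 0.43)]
top lid_hinge [([0.65, 0.045, 0.055], 0.59)]
top lock [([0.377, -0.17, 0.053], 0.69)]
top pin [([0.368, 0.276, 0.111], 0.62), ([0.475, 0.228, 0.104], 0.5)]
top pin_tip [([0.474, 0.228, 0.111], 0.43), ([0.368, 0.278, 0.102], 0.4)]
top pin_shoulder [([0.479, 0.224, 0.105], 0.56), ([0.556, 0.228, 0.105], 0.52), ([0.473, 0.329, 0.112], 0.48), ([0.625, 0.056, 0.194], 0.31)]
top pin_stand [([0.475, 0.324, 0.049], 0.62)]
top spare_board [([0.559, 0.532, 0.016], 0.78)]
top flux_bottle [([0.669, -0.387, 0.068], 0.55)]
top spool [([0.665, 0.381, 0.049], 0.74), ([0.665, -0.385, 0.07], 0.65), ([0.476, 0.322, 0.051], 0.4)]
top multimeter [([0.552, -0.537, 0.034], 0.55)]
top capacitor [([0.472, 0.324, 0.051], 0.64), ([0.38, -0.17, 0.049], 0.6)]
top screwdriver [([0.413, 0.06, 0.024], 0.71)]
top parts_tray [([0.478, -0.344, 0.009], 0.88), ([0.549, -0.535, 0.036], 0.26)]
sce
[... 1824 characters left out ...]
, 'ft_torque': array([-0.0064984 , -0.00336301,  0.08541333]), 'grip_force': 0.0, 'finger_gap': 0.08535974113528563}
0.019
top {'fovy': 48.12884182872848, 'cx': 277.14219824623245, 'cy': 206.65818655109905, 'R': array([[ 0.01516579, -0.99985914,  0.00719041],
       [-0.99053113, -0.01600487, -0.1363522 ],
       [ 0.13644807, -0.00505443, -0.99063433]]), 't': array([-0.00402373,  0.58569213,  1.59986948])}
scene {'fovy': 49.75873127484208, 'cx': 277.69290273594527, 'cy': 215.95066294997562, 'R': array([[-0.84871372,  0.52882822, -0.00507214],
       [ 0.29412258,  0.46402166, -0.83556915],
       [-0.43951897, -0.71065084, -0.54936187]]), 't': array([ 0.5104999 , -0.0917589 ,  1.80923006])}
```

View pics/s0.png

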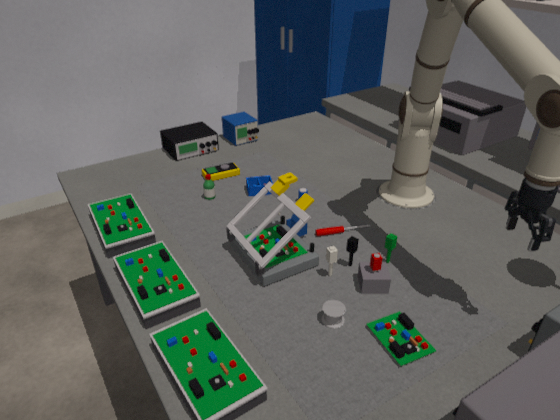

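View pics/t0.png

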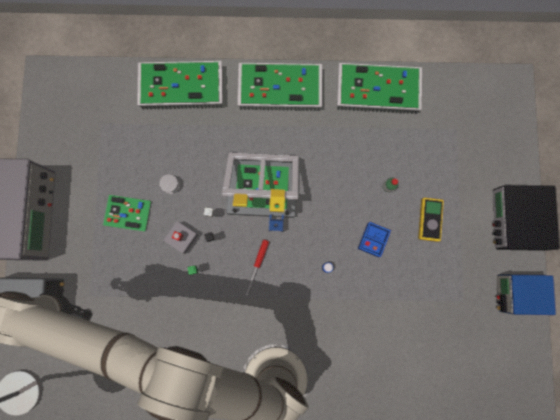

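The pictures show the jig around top px (262,180), with its lid about half open. The red pin in its stand is at top px (178,236), with white, black and green look-alikes at (208,212), (209,237) and (193,270).

Run:
```python
import cv2,numpy as np
a=cv2.imread('pics/t0.png')[145:245,160:310]; b=cv2.imread('pics/s0.png')[165:300,220:400]
cv2.imwrite('pics/za.png',cv2.resize(a,None,fx=5.3,fy=5.3,interpolation=cv2.INTER_CUBIC))
cv2.imwrite('pics/zb.png',cv2.resize(b,None,fx=4.4,fy=4.4,interpolation=cv2.INTER_CUBIC))
```

```text
(no output)
```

View pics/za.png

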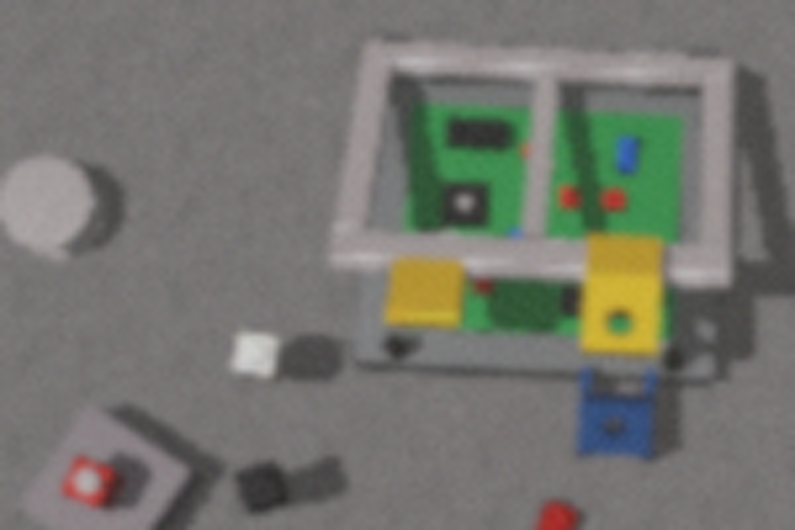

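View pics/zb.png

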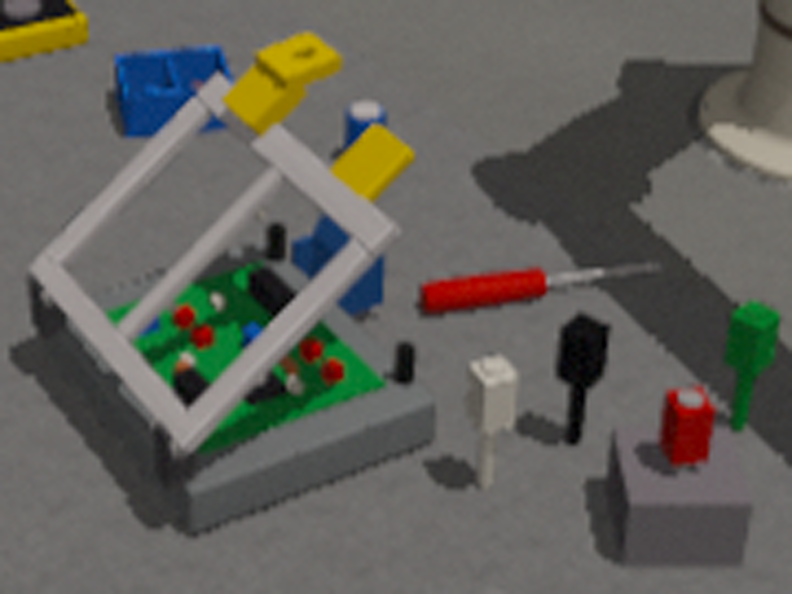

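The zooms show the yellow tab's front edge at top crop (385,320)-(462,328), the eye at (620,322), the block hole at (615,425) and the red grip at (88,481). I'll fit the jig pose and lid angle from these points.

```bash
cat >> h.py <<'E'
def jig2w(p,X):
    c,s=np.cos(p[2]),np.sin(p[2]); X=np.asarray(X,float); return np.array([p[0]+c*X[0]-s*X[1],p[1]+s*X[0]+c*X[1],X[2]])
def lidpt(p,s,y,n,th=None):
    t=p[3] if th is None else th
    return jig2w(p,[.105-s*np.cos(t)+n*np.sin(t),y,.08+s*np.sin(t)+n*np.cos(t)])
E
cat > fit.py <<'E'
from h import *
from scipy.optimize import least_squares
A=lambda u,v:(160+u/5.3,145+v/5.3); B=lambda u,v:(220+u/4.4,165+v/4.4)
def obs(p):
    L=lambda *a:lidpt(p,*a); J=lambda *a:jig2w(p,a); se=p[4]
    return [('top',L(.2575,.082,.006),A(385,322)),('top',L(.2575,.038,.006),A(462,328)),('top',L(se,-.055,.014),A(620,320)),
    ('top',J(.105-se+.012,-.055,.0732),A(615,425)),('top',J(-.1,.12,.0),A(357,370)),('top',J(-.1,-.12,.0),A(727,382)),
    ('top',L(.205,.12,.006),A(330,258)),('top',L(.205,-.12,.006),A(733,275)),
    ('scene',L(.2575,.082,.006),B(414,155)),('scene',L(.2575,.038,.006),B(375,125)),('scene',L(se,-.055,.014),B(308,52)),
    ('scene',J(-.1,.12,.045),B(434,395)),('scene',J(-.1,.12,0),B(434,435)),('scene',J(.1,.12,0),B(192,532)),('scene',L(.205,.12,.006),B(398,232))]
f=lambda p:np.ravel([proj(c,X)-np.array(o) for c,X,o in obs(p)])
r=least_squares(f,[.65,.05,0,.8,.24],loss='soft_l1')
p=r.x; print(p.round(4)); print(f(p).reshape(-1,2).round(1).tolist())
np.save('p.npy',p)
for th in [p[3],.4,.2,0]: print('tab',th,lidpt(p,.235,.06,.006,th).round(4))
print('lock',jig2w(p,[.105-p[4],-.055,.094]))
print('grip top',atz('top',*A(88,481),.111), 'scene grip top',atz('scene',*B(690,398),.111))
print('stand',[atz('top',*A(*q),.056).tolist() for q in [(90,405),(190,472)]])
E
python3 fit.py
```

```text
[0.65 0.05 0.   0.8  0.24]
[[2.8, -8.3], [2.9, -9.2], [4.1, -12.7], [3.9, -2.7], [3.2, 2.6], [0.8, 1.4], [2.1, -6.2], [3.7, -8.1], [-6.5, -13.4], [-6.1, -12.8], [-12.6, -5.0], [1.6, -3.4], [0.9, -1.3], [2.1, -0.7], [-6.1, -10.4]]
tab 0.8 [0.5956 0.11   0.2528]
tab 0.4 [0.5409 0.11   0.177 ]
tab 0.2 [0.5259 0.11   0.1326]
tab 0 [0.52  0.11  0.086]
lock [ 0.515 -0.005  0.094]
grip top [0.4736 0.336  0.111 ] scene grip top [0.4774 0.339  0.111 ]
stand [[0.5268, 0.3483, 0.056], [0.4844, 0.2819, 0.056]]
```

```bash
sed -i "s/\[k\['cx'\],k\['cy'\]\]).round(1)/[k['cx'],k['cy']])/" h.py; python3 fit.py
python3 - <<'E'
from h import *
k=get_calibration('wrist');s=manip.get_state();print(k['fovy'],-k['R'].T@k['t']-s['position'],k['R'].round(3).tolist())
E
```

```text
[ 0.6601  0.0583 -0.0251  0.6004  0.2576]
[[0.1, 0.6], [-0.2, 0.1], [0.3, 1.1], [0.4, -0.2], [0.3, -1.1], [-2.2, -0.7], [-0.1, -0.1], [-0.0, -0.2], [1.3, -2.5], [1.9, -2.2], [-0.3, 0.2], [0.2, -0.2], [-0.5, 1.9], [-0.8, 2.0], [-0.4, -1.4]]
tab 0.6004010718936028 [0.5761 0.1204 0.2177]
tab 0.4 [0.5525 0.121  0.177 ]
tab 0.2 [0.5375 0.1214 0.1326]
tab 0 [0.5317 0.1215 0.086 ]
lock [0.50615521 0.00711133 0.094     ]
grip top [0.4736 0.336  0.111 ] scene grip top [0.4774 0.339  0.111 ]
stand [[0.5268, 0.3483, 0.056], [0.4844, 0.2819, 0.056]]
69.30774567917545 [-0.07287479  0.03030478  0.12373559] [[0.392, 0.92, 0.0], [0.875, -0.373, 0.308], [0.284, -0.121, -0.951]]
```

The fit is good: the lid is at about 0.60 rad, the tab is at (0.576, 0.120, 0.218) and the lock at about (0.506, 0.007, 0.094). I'll move above the tab with the fingers shut.

Emit:
carry_out([
  [[0,0,21.6,32,-47.8,4,-1],[0,0,21.6,32,-47.8,4,-1],[0,0,21.6,32,-47.8,4,-1],[0,0,21.6,32,-47.8,4,-1],[0,0,21.6,32,-47.8,4,-1],[0,0,21.6,32,-47.8,4,-1],[0,0,21.6,32,-47.8,4,-1],[0,0,21.6,32,-47.8,4,-1],[0,0,21.6,32,-47.8,4,-1],[0,0,21.6,32,-47.8,4,-1]],
])

```text
clock: 3.05
position: [0.5773, 0.114, 0.2905]
orientation: [0.017, 1.0, -0.001, 0.001]
ft_force: [0.5, 0.8, -0.1]
finger_gap: -0.0002
grip_force: 0.0
```

Emit:
carry_out([
  [[0,0,0,0,0.2,-4,-1],[0,0,0,-0.3,0.2,-6,-1],[0,0,0,-1,0.2,-8,-1],[0,0,0,-2.1,0.2,-10,-1],[0,0,0,-3,0.2,-12,-1],[0,0,0,-3.6,0.2,-13.8,-1],[0,0,0,-4,0.2,-15.5,-1],[0,0,0,-4.2,0.2,-17,-1],[0,0,0,-4.3,0.2,-17.8,-1],[0,0,0,-4.3,0.2,-18.2,-1]],
])

```text
clock: 4.3
position: [0.5313, 0.1223, 0.1079]
orientation: [0.013, 1.0, 0.0, -0.001]
ft_force: [-1.4, 0.1, 1.7]
finger_gap: -0.0001
grip_force: 0.5
```

Emit:
carry_out([
  [[0,0,0,0,0,-0.4,-1],[0,0,0,0,0,-0.7,-1],[0,0,0,0,0,-0.9,-1],[0,0,0,0,0,-0.9,-1]],
])

```text
clock: 4.8
position: [0.5318, 0.1222, 0.1046]
orientation: [0.013, 1.0, -0.001, 0.0]
ft_force: [-18.3, -3.2, 47.2]
finger_gap: 0.0001
grip_force: 23.7
```

Emit:
carry_out([
  [[0,0,0,0,0,5,-1],[0,0,0,0,0,10,0],[0,0,0,-1,-4,15,1],[0,0,0,-2,-9,18,1],[0,0,0,-2,-11,18,1],[0,0,0,-2,-11,18,1],[0,0,0,-2,-11,18,1]],
])

```text
clock: 5.68
position: [0.5115, 0.0133, 0.2789]
orientation: [0.012, 1.0, 0.0, -0.0]
ft_force: [0.1, -0.1, -0.3]
finger_gap: 0.0857
grip_force: 0.0
```

Run:
```python
from h import *
im=snap('wrist','w1'); p=np.load('p.npy')
print(manip.get_state()['position'],proj('wrist',jig2w(p,[.105-p[4],-.055,.094])))
for c in ['wrist']:
  for q in ['lid_eye','lock','lid_tab']: print(q,[(np.round(d['xyz'],4).tolist(),round(d['conf'],2)) for d in look_for(q,c)][:3])
k=get_calibration('wrist'); print(k)
```

```text
[0.51149108 0.01368491 0.27878672] [271.83519185 185.94858685]
lid_eye [([0.5705, 0.0488, 0.0894], 0.82), ([0.6643, -0.3737, 0.017], 0.3)]
lock []
lid_tab [([0.5763, 0.0467, 0.0874], 0.77)]
{'fovy': 69.30774567917545, 'cx': 277.7864768346188, 'cy': 209.54477769805067, 'R': array([[ 2.32849004e-02,  9.99728768e-01,  4.51901987e-04],
       [ 9.51378303e-01, -2.22976287e-02,  3.07216766e-01],
       [ 3.07143515e-01, -6.72358205e-03, -9.51639456e-01]]), 't': array([-0.02482122, -0.5349242 ,  0.25033902])}
```

View pics/w1.png

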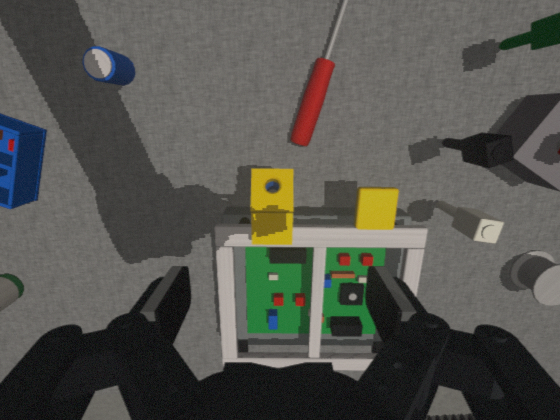

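The wrist picture shows the lid level on the base. The eye is at about (272,186), which matches the prediction, and the tab is at (378,208). Next I'll refine the eye's position and move over to the pin.

Run:
```python
from h import *
im=cv2.imread('pics/w1.png'); hsv=cv2.cvtColor(im,cv2.COLOR_BGR2HSV)
y=(cv2.inRange(hsv,(20,120,60),(35,255,255))>0)
c=np.zeros_like(y);c[160:250,245:300]=1
v,u=np.where(y&c.astype(bool)); print('lug bbox',u.min(),u.max(),v.min(),v.max())
sub=~y[172:200,257:290]; v,u=np.where(sub); ec=(u.mean()+257,v.mean()+172); print('eye',ec,len(u),u.min()+257,u.max()+257,v.min()+172,v.max()+172)
cs=np.zeros_like(y);cs[180:235,350:405]=1; v,u=np.where(y&cs.astype(bool)); print('tab',u.min(),u.max(),v.min(),v.max())
print(atz('wrist',*ec,.094)); p=np.load('p.npy')
for x in [(u.min(),188),(u.max(),188)]: print(atz('wrist',*x,.086))
print('pred tab',lidpt(p,.2575,.082,.006,0),lidpt(p,.2575,.038,.006,0))
for x in [(216,227),(427,226)]: print(atz('wrist',*x,.086))
print('pred frame', lidpt(p,.205,-.12,.006,0),lidpt(p,.205,.12,.006,0))
```

```text
lug bbox 250 293 168 244
eye (np.float64(271.8306451612903), np.float64(186.2741935483871)) 124 265 278 181 192
tab 354 398 187 229
[0.5066 0.0068 0.094 ]
[0.5125 0.0945 0.086 ]
[0.5136 0.1416 0.086 ]
pred tab [0.5097122  0.14406519 0.086     ] [0.50860728 0.10007907 0.086     ]
[ 0.5536 -0.0571  0.086 ]
[0.5579 0.1782 0.086 ]
pred frame [ 0.55712307 -0.05918947  0.086     ] [0.56314989 0.18073484 0.086     ]
```

Emit:
carry_out([
  [[0,0,0,-1,12,0,1],[0,0,0,-2,20,0,1],[0,0,0,-4,32,0,1],[0,0,0,-4,32,0,1],[0,0,0,-4,32,0,1],[0,0,0,-4,32,0,1],[0,0,0,-4,32,0,1]],
])

```text
clock: 6.75
position: [0.4709, 0.333, 0.2787]
orientation: [0.011, 1.0, -0.0, -0.001]
ft_force: [0.6, -0.9, 0.3]
finger_gap: 0.0853
grip_force: 0.0
```

Run:
```python
from h import *
im=snap('wrist','w2'); print(manip.get_state()['position'],proj('wrist',[.4755,.337,.111]))
for q in ['pin','pin_stand']: print(q,[(np.round(d['xyz'],4).tolist(),round(d['conf'],2)) for d in look_for(q,'wrist')][:4])
bgr=im[:,:,::-1].copy();hsv=cv2.cvtColor(bgr,cv2.COLOR_BGR2HSV)
m=(cv2.inRange(hsv,(0,120,50),(8,255,255))|cv2.inRange(hsv,(172,120,50),(180,255,255)))
n,l,s,ce=cv2.connectedComponentsWithStats(m)
for i in range(1,n):
  if s[i][4]>60:
    v,u=np.where(l==i); r=cv2.minAreaRect(np.c_[u,v].astype(np.float32)); print(s[i],ce[i],r)
np.save('k2.npy',get_calibration('wrist'),allow_pickle=True)
```

```text
[0.4717618  0.33128584 0.27870511] [284.42534116 198.46816627]
pin [([0.4728, 0.2351, 0.1047], 0.9), ([0.4723, 0.338, 0.1134], 0.77), ([0.546, 0.2402, 0.0912], 0.63)]
pin_stand [([0.4657, 0.335, 0.058], 0.6)]
[  43  102   30   82 1905] [ 57.17585302 143.39527559] ((57.158416748046875, 142.9158477783203), (25.174440383911133, 80.7970199584961), 5.710593223571777)
[265 177  32  37 595] [280.87394958 193.6487395 ] ((281.10003662109375, 195.1999969482422), (26.879358291625977, 31.939001083374023), 18.434947967529297)
[449 213  14  11 120] [455.39166667 217.84166667] ((455.2838134765625, 217.7973175048828), (12.987520217895508, 9.699540138244629), 9.462322235107422)
[465 215  16  11 126] [472.57936508 219.65079365] ((472.3000183105469, 219.60003662109375), (13.597792625427246, 10.435514450073242), 18.434947967529297)
[391 238  12  11 102] [396.79411765 242.73529412] ((396.6351318359375, 242.68919372558594), (11.014732360839844, 9.699540138244629), 9.462322235107422)
[408 240  13  10 106] [414.00943396 244.41509434] ((414.0, 244.5), (9.0, 12.0), 90.0)
[ 93 286  14  12 136] [ 99.56617647 291.78676471] ((99.5, 291.5), (11.0, 13.0), 90.0)
[115 287  13  11 123] [121.41463415 292.10569106] ((121.0, 292.0), (10.0, 12.0), 90.0)
[ 40 324  15  12 112] [ 46.08035714 328.44642857] ((45.99116897583008, 327.9147033691406), (8.743400573730469, 14.955817222595215), 57.528804779052734)
```

View pics/w2.png

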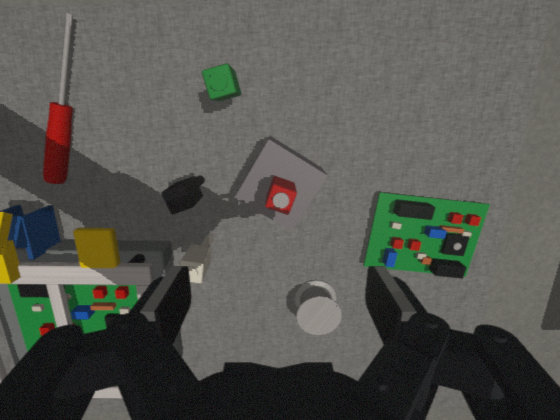

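The picture shows the red pin in its stand at about (281,195), with its pale top disc at about (281,201). The black, white and green look-alikes are clear of it.

Run:
```python
from h import *
im=cv2.imread('pics/w2.png'); w=im[180:216,262:300].astype(int); hsv=cv2.cvtColor(im,cv2.COLOR_BGR2HSV)[180:216,262:300]
m=((hsv[...,1]<70)&(hsv[...,2]>140)).astype(np.uint8); n,l,s,ce=cv2.connectedComponentsWithStats(m)
for i in range(1,n):
  if s[i][4]>20: print(s[i],ce[i]+[262,180],atz('wrist',*(ce[i]+[262,180]),.111))
c=np.load('k2.npy',allow_pickle=True).item(); k=get_calibration('wrist'); print(abs(c['t']-k['t']).max(), manip.get_state()['position'])
cv2.imwrite('pics/w2z.png',cv2.resize(im[165:230,245:320],None,fx=7,fy=7,interpolation=cv2.INTER_CUBIC))
```

```text
[ 11  13  16  15 177] [280.68926554 200.0960452 ] [0.4781 0.3319 0.111 ]
0.0 [0.47255225 0.32994694 0.27897354]
```

View pics/w2z.png

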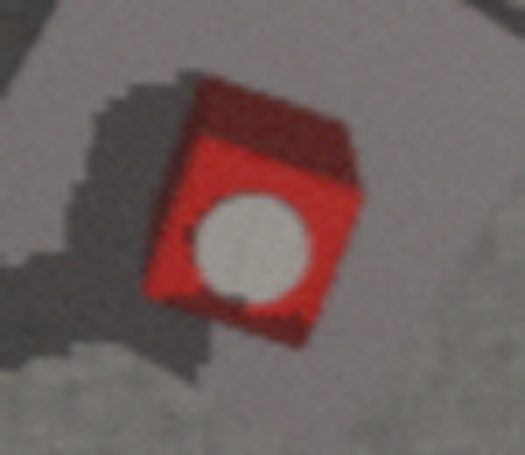

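Emit:
carry_out([
  [[0,0,-9,0.5,0.2,-5,0.5],[0,0,-18,0.5,0.2,-10,0.5],[0,0,-18,0.5,0.2,-14,0.5],[0,0,-18,0.5,0.2,-17,0.5],[0,0,-18,0.5,0.2,-18.7,0.5],[0,0,-18,0.5,0.2,-18.7,0.5]],
], force=60)

```text
clock: 7.65
position: [0.4768, 0.3325, 0.0915]
orientation: [0.17, 0.985, -0.001, -0.001]
ft_force: [-0.0, -0.6, 0.6]
finger_gap: 0.0638
grip_force: 0.0
```

Emit:
carry_out([
  [[0,0,0,0,0,0,-0.2],[0,0,0,0,0,0,-0.5],[0,0,0,0,0,0,-1],[0,0,0,0,0,0,-1],[0,0,0,0,0,0,-1],[0,0,0,0,0,0,-1]],
], force=60)

```text
clock: 8.4
position: [0.4778, 0.3346, 0.0937]
orientation: [0.169, 0.986, 0.001, 0.001]
ft_force: [0.0, -0.6, 6.7]
finger_gap: 0.0258
grip_force: 59.3
```

Emit:
carry_out([
  [[0,0,0,0,0,2,-1],[0,0,0,0,0,5,-1],[0,0,0,0,0,8,-1],[0,0,0,0,0,12,-1],[0,0,0,0,0,15,-1],[0,0,0,0,0,15,-1]],
])

```text
clock: 9.15
position: [0.4777, 0.3351, 0.246]
orientation: [0.169, 0.986, 0.002, 0.002]
ft_force: [-0.2, -0.3, -1.2]
finger_gap: 0.0252
grip_force: 60.8
```

Run:
```python
from h import *
from scipy.spatial.transform import Rotation as Ro
s=manip.get_state(); print({k:np.round(s[k],4).tolist() for k in ['position','orientation','ft_force','finger_gap','joint_positions']})
im=snap('wrist','w3')
R=Ro.from_quat(s['orientation']).as_matrix()
for d in [0,.026,.086]: print(proj('wrist',s['position']+R[:,2]*d))
k=get_calibration('wrist'); print('cam in tool: pos',R.T@(-k['R'].T@k['t']-s['position']),'axes',(k['R']@R).round(3).tolist())
for c in ['top','scene']: snap(c,c+'3'); print(c,proj(c,s['position']+R[:,2]*.086),proj(c,s['position']))
```

```text
{'position': [0.4777, 0.3351, 0.246], 'orientation': [0.169, 0.9856, 0.0018, 0.002], 'ft_force': [-0.1934, -0.2531, -1.1624], 'finger_gap': 0.0252, 'joint_positions': [-0.3485, 0.377, -0.3917, 1.7333, 0.1629, 1.0577, 0.4362]}
[281.53366094 291.94413008]
[281.09227078 264.9056644 ]
[280.44917874 225.5114427 ]
cam in tool: pos [ 0.0791609  -0.00142524 -0.1218037 ] axes [[0.0, 1.0, 0.003], [-0.952, 0.001, -0.306], [-0.306, -0.002, 0.952]]
top [173.73709628 233.20209503] [167.81457773 231.04261082]
scene [377.75582769 241.12197741] [381.49610805 215.45691344]
```

View pics/w3.png

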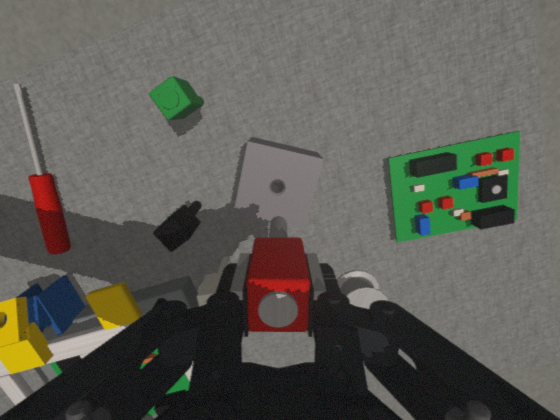

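The picture shows the red grip held between the pads at about (280,285), with the shaft tip at about (278,220). I'll fit the pin's offset in the hand from the edges.

Run:
```python
import cv2
im=cv2.imread('pics/w3.png'); a=im[205:345,225:335]
cv2.imwrite('pics/w3z.png',cv2.resize(a,None,fx=4.2,fy=4.2,interpolation=cv2.INTER_CUBIC))
print([(v,im[v,253].tolist()) for v in list(range(234,244))+list(range(286,302,2))+list(range(326,336))])
```

```text
[(234, [71, 75, 75]), (235, [85, 88, 90]), (236, [89, 93, 94]), (237, [107, 111, 113]), (238, [115, 119, 122]), (239, [108, 110, 116]), (240, [96, 98, 107]), (241, [97, 100, 111]), (242, [85, 88, 105]), (243, [81, 83, 101]), (286, [23, 28, 102]), (288, [20, 26, 103]), (290, [21, 16, 102]), (292, [23, 27, 103]), (294, [19, 18, 101]), (296, [22, 24, 103]), (298, [20, 20, 102]), (300, [11, 18, 99]), (326, [22, 26, 103]), (327, [14, 16, 98]), (328, [21, 20, 100]), (329, [10, 13, 99]), (330, [21, 20, 95]), (331, [51, 54, 98]), (332, [100, 106, 110]), (333, [108, 113, 114]), (334, [112, 116, 118]), (335, [110, 112, 115])]
```

View pics/w3z.png

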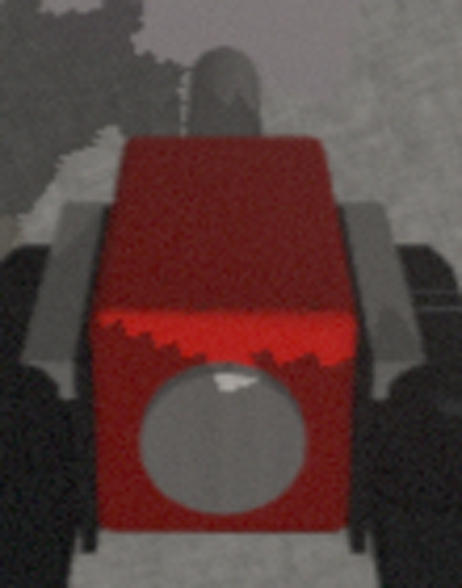

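Run:
```python
import numpy as np
from scipy.optimize import least_squares
f=210/np.tan(np.radians(69.3077)/2); C=np.array([.079,-.001,-.1228]); 
M=np.array([[0,1,.003],[-.952,.001,-.306],[-.306,-.002,.952]])
def pr(X): c=M@(np.asarray(X)-C); return f*c[:2]/c[2]+[277.79,209.54]
# pin coords (px,py,pz) -> tool: origin tip at (ox,oy,zt), axis tilted by ty
def T(q,P):
    ox,oy,zt,ty,tx=q; x,y,z=P
    h=z-.0825; return [ox+x*np.cos(ty)-h*np.sin(ty), oy+y-h*tx, zt-.0825 - h*np.cos(ty)-x*np.sin(ty)]
obs=[((.013,-.013,.06),(254.0,237.6)),((.013,.013,.06),(302.9,237.6)),((.013,-.013,.105),(247.1,280)),((.013,.013,.105),(310,280)),
((-.013,-.013,.105),(247.8,331.2)),((-.013,.013,.105),(308.4,331.2)),((0,0,.105),(277.9,309.8)),((-.0,0,.0),(278.6,219))]
g=lambda q:np.ravel([pr(T(q,P))-np.array(o) for P,o in obs])
r=least_squares(g,[0,0,.086,0,0],loss='soft_l1'); print(r.x.round(4)); print(g(r.x).reshape(-1,2).round(1).tolist())
g2=lambda q:g(list(q[:3])+[0,0]); r=least_squares(g2,[0,0,.086]); print(r.x.round(4),g2(r.x).round(1))
```

```text
[ 0.0001 -0.0011  0.0929  0.0158  0.0008]
[[1.0, -1.3], [-0.9, -1.3], [-0.3, 0.3], [-0.2, 0.4], [1.0, 0.6], [-0.6, 0.7], [0.4, -2.9], [-0.0, 1.0]]
[ 0.0006 -0.0011  0.0917] [ 0.8 -0.8 -0.9 -0.7 -0.6 -0.1  0.1 -0.   0.6  1.3 -0.3  1.4  0.4 -2.7
 -0.1  2.6]
```

```bash
cat > rot.py <<'E'
from h import *
from scipy.spatial.transform import Rotation as Ro
s=manip.get_state(); R=Ro.from_quat(s['orientation']); yaw=-.0225
zl=Ro.from_euler('z',yaw).apply([-.5,0,.8660254]); yl=Ro.from_euler('z',yaw).apply([0,1,0])
L=np.array([.5064,.007,.094])
T=Ro.from_matrix(np.c_[np.cross(yl,-zl),yl,-zl])
print('rotvec deg',(T*R.inv()).as_rotvec(degrees=True).round(2),'pos',s['position'].round(4),'zl',zl.round(4))
tip=s['position']+R.apply([.0005,0,.089]); print('tip in lock xyz mm',(1000*np.array([np.dot(tip-L,np.cross(yl,zl)),np.dot(tip-L,yl),np.dot(tip-L,zl)])).round(1))
print('joints',s['joint_positions'].round(3),'f',s['ft_force'].round(1),s['clock'])
E
python3 rot.py
```

```text
rotvec deg [ -5.35 -29.71  17.79] pos [0.4759 0.3333 0.2416] zl [-0.4999  0.0112  0.866 ]
tip in lock xyz mm [ -4.  325.6  69.9]
joints [-0.349  0.382 -0.39   1.738  0.163  1.056  0.436] f [-0.6 -0.4 -1.1] 9.3
```

Emit:
carry_out([
  [[0,0,0,-0.5,-5,2,-1],[-1.35,-7.43,4.45,-1,-10,2,-1],[-2.7,-14.9,8.9,-2,-16,2,-1],[-4,-22.3,13.3,-3,-22,2,-1],[-5.35,-29.71,17.79,-3.5,-28,1,-1],[-5.35,-29.71,17.79,-3.5,-32.5,0,-1],[-5.35,-29.71,17.79,-3.5,-32.5,-3.6,-1],[-5.35,-29.71,17.79,-3.5,-32.5,-3.6,-1],[-5.35,-29.71,17.79,-3.5,-32.5,-3.6,-1]],
])

```text
clock: 10.42
position: [0.4465, 0.0234, 0.2271]
orientation: [0.006, 0.968, -0.003, 0.251]
ft_force: [0.1, 0.5, -1.3]
finger_gap: 0.0255
grip_force: 61.8
```

```bash
python3 - <<'E'
from h import *
p=np.load('p.npy')
w=snap('wrist','w4'); a=snap('top','t4'); b=snap('scene','s4')
k=get_calibration('wrist'); L=np.array([.5064,.007,.094]); zl=np.array([-.4999,.0112,.866])
for c in ['wrist','scene','top']: print(c,'eye',proj(c,L),'tip pred',proj(c,L+.04*zl))
za=cv2.resize(w[180:330,200:360],None,fx=3.5,fy=3.5,interpolation=cv2.INTER_CUBIC)
u,v=proj('scene',L).astype(int); zb=cv2.resize(b[v-40:v+20,u-40:u+40],(int(80*525/60*.0+0)+240,525) if 0 else (800-560,180),interpolation=cv2.INTER_CUBIC)
u,v=proj('top',L).astype(int); zc=cv2.resize(a[v-30:v+30,u-40:u+40],(240,180),interpolation=cv2.INTER_CUBIC)
col=np.vstack([zb,zc,np.zeros((525-360,240,3),np.uint8)])
cv2.imwrite('pics/c4.png',np.hstack([za,col])[:,:,::-1])
E
python3 rot.py
```

```text
wrist eye [264.77434001 188.21630239] tip pred [262.65108208 199.69929547]
scene eye [302.53477871 210.59063645] tip pred [307.78328635 200.23675035]
top eye [276.34636297 227.89272693] tip pred [276.1737571  233.01123095]
rotvec deg [ 0.15 -0.94 -0.2 ] pos [0.4464 0.021  0.2272] zl [-0.4999  0.0112  0.866 ]
tip in lock xyz mm [12.5 12.5 56.5]
joints [ 0.886 -0.158 -0.97   2.425 -0.212  0.308  1.626] f [-0.9 -0.1 -0.2] 10.575
```

View pics/c4.png

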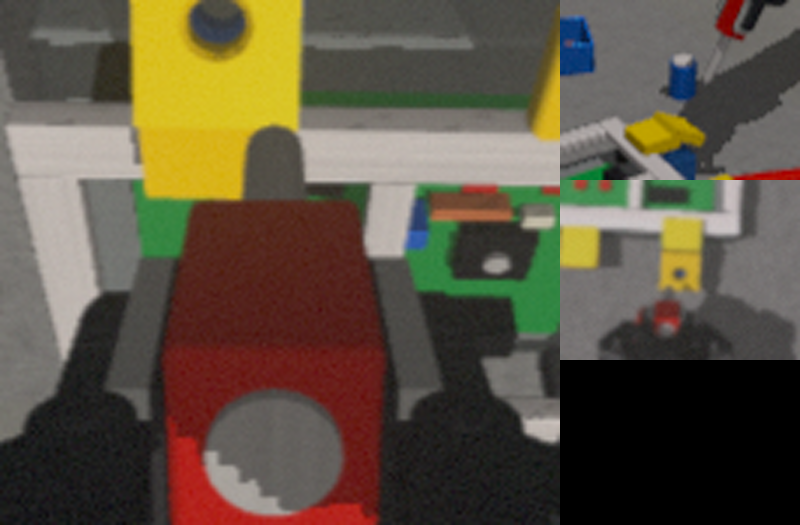

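The arm stopped about 2 cm short with joint 4 at its limit. The wrist view shows the tip at about crop (275,135) and the eye at (218,22). I'll identify the arm's kinematics from the recorded states and choose a reachable approach.

```bash
cat > kin.py <<'E'
from h import *
from scipy.spatial.transform import Rotation as Ro
from scipy.optimize import least_squares
import itertools
D=[([-0.90472112,0.50091505,-0.42699304,1.55038992,0.22080089,1.1382722,-0.21032628],[0.25481581,0.59798461,0.25030381],[.200080514,.979779458,0,0]),
([-.3485,.377,-.3917,1.7333,.1629,1.0577,.4362],[.4768,.334,.2435],[.169,.9856,.0018,.002])]
def fk(q,P,S):
    h,a,b,d,c1,c7,e1,e2,e3,e0=P
    T=Ro.from_euler('z',S[0]*q[0]+c1); p=np.array([0,0,h])+T.apply([e0,0,0])
    T=T*Ro.from_euler('y',q[1])*Ro.from_euler('z',S[1]*q[2]); p=p+T.apply([e1,0,a])
    T=T*Ro.from_euler('y',q[3])*Ro.from_euler('z',S[2]*q[4]); p=p+T.apply([e2,0,b])
    T=T*Ro.from_euler('y',q[5]); p=p+T.apply([e3,0,d]); T=T*Ro.from_euler('z',S[3]*q[6]+c7)
    return p,T
def res(P,S):
    o=[]
    for q,x,r in D:
        p,T=fk(q,P,S); o+=list((p-x)*100)+list((T.inv()*Ro.from_quat(r)).as_rotvec()*30)
    return np.array(o+list(np.array(P[6:])*2))
E
python3 - <<'E'
from kin import *
s=manip.get_state(); D.append((s['joint_positions'],s['position'],s['orientation']))
out=[]
for S in itertools.product([1,-1],repeat=4):
  for c7 in [0,1.57,3.14,-1.57]:
    r=least_squares(res,[.35,.4,.4,.3,0,c7,0,0,0,0],args=(S,)); out.append((r.cost,S,r.x))
out.sort(key=lambda t:t[0])
for c,S,x in out[:4]: print(round(c,3),S,x.round(4))
import pickle; pickle.dump((out[0][2],out[0][1],D),open('kin.pkl','wb'))
print(res(out[0][2],out[0][1]).round(2)); print(s['joint_positions'])
E
```

```text
0.108 (-1, -1, -1, -1) [ 0.3356  0.5349  0.4472  0.3697 -0.014   1.5574 -0.014   0.0059  0.0031
  0.0243]
0.108 (-1, -1, -1, -1) [ 0.3356  0.5349  0.4472  0.3697 -0.014   1.5574 -0.014   0.0059  0.0031
  0.0243]
0.108 (-1, -1, -1, -1) [ 0.3356  0.5349  0.4472  0.3697 -0.014   1.5574 -0.014   0.0059  0.0031
  0.0243]
0.108 (-1, -1, -1, -1) [ 0.3356  0.5349  0.4472  0.3697 -0.014   1.5574 -0.014   0.0059  0.0031
  0.0243]
[ 0.16  0.03 -0.18  0.   -0.   -0.02 -0.22  0.14  0.2   0.    0.   -0.02
  0.   -0.05 -0.02 -0.2  -0.    0.04 -0.03  0.01  0.01  0.05]
[ 0.88555678 -0.15778771 -0.97047687  2.42453958 -0.21156924  0.30765605
  1.62551734]
```

```bash
cat > ik.py <<'E'
from kin import *
import pickle
P,S,_=pickle.load(open('kin.pkl','rb'))
lo=np.array([-2.88,-.31,-1.54,.2,-1.41,.19,-2.57]);hi=np.array([2.88,2.03,1.56,2.42,4.55,2.02,2.57])
L=np.array([.5064,.007,.094])
def axis(tilt,yaw=-.0225): return Ro.from_euler('z',yaw).apply([-np.sin(tilt),0,np.cos(tilt)])
def ik(pos,ax,q0,m=.04):
    f=lambda q:np.r_[(fk(q,P,S)[0]-pos)*100,(fk(q,P,S)[1].apply([0,0,1])+ax)*30,.01*(q-q0)]
    r=least_squares(f,np.clip(q0,lo+m+.001,hi-m-.001),bounds=(lo+m,hi-m)); return r.x,np.linalg.norm(f(r.x)[:3])*10,np.degrees(np.linalg.norm(f(r.x)[3:6])/30)
E
python3 - <<'E'
from ik import *
rng=np.random.default_rng(0)
q0=manip.get_state()['joint_positions']
for tilt in [30,28,26,24]:
  for s in [.02,.005,-.02,-.04,-.06]:
    ax=axis(np.radians(tilt)); pos=L+ax*(s+.089); best=None
    for t in range(6):
      q,e,a=ik(pos,ax,q0 if t==0 else rng.uniform(lo,hi)*.6+q0*.4)
      if best is None or e+a*3<best[0]: best=(e+a*3,q,e,a)
    print(tilt,s,'err mm %.1f deg %.2f'%best[2:],best[1].round(2).tolist())
E
```

```text
30 0.02 err mm 18.0 deg 3.91 [-1.31, 0.14, 1.43, 2.38, -0.54, 0.33, -0.79]
30 0.005 err mm 19.3 deg 4.52 [1.08, 0.27, -1.4, 2.38, 1.0, 0.46, 1.63]
30 -0.02 err mm 20.1 deg 4.86 [-1.11, 0.49, 1.44, 2.38, -1.28, 0.59, 1.97]
30 -0.04 err mm 20.3 deg 4.90 [0.96, 0.69, -1.5, 2.38, 1.46, 0.85, 1.63]
30 -0.06 err mm 19.8 deg 4.77 [0.92, 0.81, -1.5, 2.38, 1.56, 0.95, 1.63]
28 0.02 err mm 11.2 deg 2.47 [-1.27, 0.16, 1.41, 2.38, -0.61, 0.34, -0.13]
28 0.005 err mm 12.7 deg 2.96 [-1.16, 0.25, 1.36, 2.38, -0.87, 0.39, -0.67]
28 -0.02 err mm 14.1 deg 3.41 [-1.1, 0.49, 1.43, 2.38, -1.27, 0.59, 2.11]
28 -0.04 err mm 14.5 deg 3.51 [0.96, 0.69, -1.5, 2.38, 1.45, 0.85, 0.43]
28 -0.06 err mm 14.3 deg 3.45 [0.92, 0.81, -1.5, 2.38, 1.54, 0.95, 1.32]
26 0.02 err mm 4.5 deg 1.00 [-1.25, 0.18, 1.4, 2.38, -0.66, 0.36, 0.5]
26 0.005 err mm 6.3 deg 1.47 [-1.15, 0.27, 1.36, 2.38, -0.9, 0.41, 2.16]
26 -0.02 err mm 8.1 deg 1.96 [-1.1, 0.5, 1.43, 2.38, -1.26, 0.6, 0.88]
26 -0.04 err mm 8.8 deg 2.12 [0.96, 0.7, -1.5, 2.38, 1.43, 0.85, 0.67]
26 -0.06 err mm 8.8 deg 2.13 [0.93, 0.81, -1.5, 2.38, 1.53, 0.94, 0.45]
24 0.02 err mm 0.0 deg 0.00 [1.08, 0.16, -1.33, 2.37, 0.69, 0.4, -0.29]
24 0.005 err mm 0.0 deg 0.00 [-1.08, 0.22, 1.25, 2.38, -0.77, 0.36, 1.16]
24 -0.02 err mm 2.1 deg 0.51 [-1.09, 0.5, 1.43, 2.38, -1.25, 0.61, -0.87]
24 -0.04 err mm 3.0 deg 0.74 [-1.04, 0.6, 1.41, 2.38, -1.37, 0.68, 0.5]
24 -0.06 err mm 3.3 deg 0.80 [0.93, 0.81, -1.5, 2.38, 1.51, 0.94, 1.63]
```

The model fits to about 1–2 mm. It shows that with the pin coaxial in the hand, the 30° lean would need joint 4 past its limit. The fix is to put the pin back in the stand and regrasp it with the tool leaned about the pad normal, so the tool stands steeper when the pin is at 30°. First I'll check reach for both ends.

```bash
cat > back.py <<'E'
from h import *
from scipy.spatial.transform import Rotation as Ro
ps=[];qs=[]
for i in range(6):
    s=manip.get_state(); ps.append(s['position']); qs.append(s['orientation'])
    if i<5: capture('top')
R=Ro.from_quat(np.array(qs)).mean(); p=np.mean(ps,0)
E
python3 - <<'E'
from ik import *
from back import *
print('sd mm',np.std(ps,0)*1000,p.round(4),R.as_quat().round(4))
Rt=Ro.from_quat([.1694,.9855,0,0]); print('rotvec',(Rt*R.inv()).as_rotvec(degrees=True).round(2),'shift cm',((np.array([.477,.334,.242])-p)*100).round(2))
q0=np.array([-.3485,.377,-.3917,1.7333,.1629,1.0577,.4362])
def ikf(pos,Rw,q0,m=.05):
    f=lambda q:np.r_[(fk(q,P,S)[0]-pos)*100,(fk(q,P,S)[1].inv()*Rw).as_rotvec()*30,.01*(q-q0)]
    r=least_squares(f,np.clip(q0,lo+m+.01,hi-m-.01),bounds=(lo+m,hi-m)); return r.x.round(2).tolist(),(np.linalg.norm(f(r.x)[:6])).round(2)
ty=Rt.apply([0,1,0])
for lean in [12,16,20]:
  Rs=Ro.from_rotvec(ty*np.radians(lean))*Rt   # lean about tool y
  print(lean,'stand toolz',Rs.apply([0,0,1]).round(2)); 
  for z in [.25,.093]: print(ikf(np.array([.477,.334,z]),Rs,q0))
  yl=Ro.from_euler('z',-.0225).apply([0,1,0]); R0=Ro.from_matrix(np.c_[np.cross(yl,[0,0,-1]),yl,[0,0,-1]])
  Ri=Ro.from_rotvec(-yl*np.radians(30-lean))*R0; ax=axis(np.radians(30))
  q=q0
  for s in [.04,.01,-.03,-.06]:
     q,e=ikf(L+ax*(s+.087),Ri,np.array(q)); print(' ins',s,q,e)
E
```

```text
sd mm [0.10541616 1.40383972 0.25504442] [0.4466 0.0233 0.2276] [ 0.0061  0.9679 -0.0032  0.2514]
rotvec [  5.32  28.76 -18.38] shift cm [ 3.04 31.07  1.44]
12 stand toolz [-0.2   0.07 -0.98]
([-0.23, 0.47, -0.44, 1.61, 0.02, 1.22, 0.58], np.float64(0.0))
([-0.25, 0.66, -0.42, 1.74, 0.11, 0.91, 0.56], np.float64(0.0))
 ins 0.04 [0.08, 0.01, -0.14, 2.33, 0.05, 0.49, 1.45] 0.0
 ins 0.01 [0.07, 0.09, -0.13, 2.33, 0.08, 0.41, 1.42] 0.0
 ins -0.03 [0.03, 0.19, -0.09, 2.33, 0.12, 0.31, 1.38] 0.0
 ins -0.06 [0.06, 0.27, -0.13, 2.32, 0.23, 0.24, 1.27] 0.0
16 stand toolz [-0.26  0.09 -0.96]
([-0.2, 0.51, -0.45, 1.58, -0.01, 1.26, 0.62], np.float64(0.0))
([-0.21, 0.7, -0.44, 1.7, 0.07, 0.97, 0.6], np.float64(0.0))
 ins 0.04 [0.12, 0.04, -0.18, 2.27, 0.04, 0.58, 1.45] 0.0
 ins 0.01 [0.11, 0.12, -0.17, 2.28, 0.08, 0.51, 1.42] 0.0
 ins -0.03 [0.08, 0.22, -0.15, 2.27, 0.12, 0.41, 1.39] 0.0
 ins -0.06 [0.06, 0.29, -0.12, 2.26, 0.15, 0.35, 1.36] 0.0
20 stand toolz [-0.32  0.11 -0.94]
([-0.17, 0.55, -0.46, 1.54, -0.04, 1.31, 0.64], np.float64(0.0))
([-0.18, 0.73, -0.46, 1.66, 0.04, 1.03, 0.64], np.float64(0.0))
 ins 0.04 [0.15, 0.08, -0.22, 2.22, 0.05, 0.67, 1.45] 0.0
 ins 0.01 [0.14, 0.15, -0.21, 2.22, 0.08, 0.6, 1.42] 0.0
 ins -0.03 [0.11, 0.25, -0.19, 2.22, 0.12, 0.51, 1.39] 0.0
 ins -0.06 [0.09, 0.32, -0.16, 2.21, 0.14, 0.45, 1.37] 0.0
```

Emit:
carry_out([
  [[0,0,0,0,3,3,-1],[1.4,7.2,-4.6,0.5,9,4,-1],[2.7,14.4,-9.2,1.5,15,4,-1],[4,21.6,-13.8,2.5,21,4,-1],[5.32,28.76,-18.38,3,27,3.5,-1],[5.32,28.76,-18.38,3,31.1,2.5,-1],[5.32,28.76,-18.38,3,31.1,1.4,-1],[5.32,28.76,-18.38,3,31.1,1.4,-1],[5.32,28.76,-18.38,3,31.1,1.4,-1],[5.32,28.76,-18.38,3,31.1,1.4,-1]],
])

```text
clock: 12.08
position: [0.3602, 0.2489, 0.3153]
orientation: [0.169, 0.985, 0.018, 0.019]
ft_force: [0.5, -0.4, -1.0]
finger_gap: 0.0252
grip_force: 61.8
```

Run:
```python
from back import *
print('sd mm',np.std(ps,0)*1000,p.round(4),R.as_quat().round(4),manip.get_state()['joint_positions'].round(2))
Rt=Ro.from_quat([.1694,.9855,0,0]); print('rotvec',(Rt*R.inv()).as_rotvec(degrees=True).round(2),'shift cm',((np.array([.477,.334,.242])-p)*100).round(2))
```

```text
sd mm [0.20892753 0.13908217 0.09086476] [0.3605 0.2488 0.3154] [0.1691 0.9852 0.0178 0.019 ] [ 1.13 -0.31 -1.53  1.99 -0.35  1.14  0.96]
rotvec [-1.64  2.49 -0.02] shift cm [11.65  8.52 -7.34]
```

Emit:
carry_out([
  [[0,0,0,3,2,0,-1],[-0.5,0.8,0,6,4,0,-1],[-1,1.6,0,9,6,0,-1],[-1.64,2.5,0,11.6,8.5,0,-1],[-1.64,2.5,0,11.6,8.5,-2,-1],[-1.64,2.5,0,11.6,8.5,-4,-1],[-1.64,2.5,0,11.6,8.5,-4,-1],[-1.64,2.5,0,11.6,8.5,-4,-1]],
])

```text
clock: 13.32
position: [0.367, 0.2574, 0.3372]
orientation: [0.169, 0.985, 0.018, 0.018]
ft_force: [-0.7, 0.5, -0.7]
finger_gap: 0.0254
grip_force: 61.8
```

```bash
cat > st.py <<'E'
from back import *
import sys
print('sd mm',(np.std(ps,0)*1000).round(1),p.round(4),R.as_quat().round(4),manip.get_state()['joint_positions'].round(2))
Rt=Ro.from_quat([.1694,.9855,0,0]); print('rotvec',(Rt*R.inv()).as_rotvec(degrees=True).round(2),'shift cm',((np.array([.477,.334,.242])-p)*100).round(2))
E
python3 st.py
```

```text
sd mm [0.3 0.1 0.3] [0.3673 0.2576 0.3377] [0.1689 0.9853 0.0185 0.0185] [ 1.13 -0.31 -1.53  1.93 -0.34  1.19  0.95]
rotvec [-1.73  2.44 -0.05] shift cm [10.97  7.64 -9.57]
```

```bash
cat > sim.py <<'E'
from ik import *
def jac(q):
    p0,T0=fk(q,P,S); J=np.zeros((6,7))
    for i in range(7):
        d=q.copy(); d[i]+=1e-5; p,T=fk(d,P,S); J[:3,i]=(p-p0)/1e-5; J[3:,i]=(T*T0.inv()).as_rotvec()/1e-5
    return J,p0,T0
def run(q,rows,lam=.03,m=0,hold=True,w=None,n=6):
    q=np.array(q,float); p0,T0=fk(q,P,S); tp,tR=p0,T0
    for r in rows:
        gp=p0+np.array(r[3:6])/100; gR=Ro.from_rotvec(r[:3],degrees=True)*T0
        d=gp-tp; dn=np.linalg.norm(d); rv=(gR*tR.inv()).as_rotvec(); rn=np.linalg.norm(rv)
        k=min(1,.0625/max(dn,1e-9),np.radians(10.7)/max(rn,1e-9)); tp=tp+d*k; tR=Ro.from_rotvec(rv*k)*tR
        for _ in range(n):
            J,p,T=jac(q); e=np.r_[tp-p,(tR*T.inv()).as_rotvec()]
            act=np.ones(7,bool)
            for _ in range(3):
                Ja=J*act; dq=Ja.T@np.linalg.solve(Ja@Ja.T+lam**2*np.eye(6),e)
                bad=((q+dq>hi-m)|(q+dq<lo+m))&act
                if not hold or not bad.any(): break
                act&=~bad
            q=np.clip(q+np.clip(dq,-.3/n*1.0,.3/n*1.0),lo+m,hi-m)
        if not hold: pass
    return q,fk(q,P,S)
E
python3 - <<'E'
from sim import *
r1=[[0,0,0,-.5,-5,2],[-1.35,-7.43,4.45,-1,-10,2],[-2.7,-14.9,8.9,-2,-16,2],[-4,-22.3,13.3,-3,-22,2],[-5.35,-29.71,17.79,-3.5,-28,1],[-5.35,-29.71,17.79,-3.5,-32.5,0]]+[[-5.35,-29.71,17.79,-3.5,-32.5,-3.6]]*3
r2=[[0,0,0,0,3,3],[1.4,7.2,-4.6,.5,9,4],[2.7,14.4,-9.2,1.5,15,4],[4,21.6,-13.8,2.5,21,4],[5.32,28.76,-18.38,3,27,3.5],[5.32,28.76,-18.38,3,31.1,2.5]]+[[5.32,28.76,-18.38,3,31.1,1.4]]*4
q0=np.array([-.3485,.377,-.3917,1.7333,.1629,1.0577,.4362]); qa=np.array([.88555678,-.15778771,-.97047687,2.4195,-.21156924,.30765605,1.62551734])
for hold in [True,False]:
  for lam in [.01,.05,.15]:
    q,_=run(q0,r1,lam,0,hold); q2,x=run(qa,r2,lam,0,hold); print(hold,lam,q.round(2),q2.round(2),x[0].round(3))
q=manip.get_state()['joint_positions']; J,_,_=jac(q); print(np.linalg.svd(J)[1].round(3)); Jp=np.linalg.pinv(J,.02)
print('null',np.linalg.svd(J)[2][-1].round(2)); print('dq2',Jp[1].round(2),'dq3',Jp[2].round(2))
E
```

```text
True 0.01 [ 0.37 -0.28 -0.53  2.31 -0.04  0.57  1.38] [-0.05  0.49 -0.86  1.72  0.41  1.13  0.2 ] [0.48  0.332 0.243]
True 0.05 [ 0.47 -0.09 -0.55  2.42 -0.01  0.28  1.47] [-0.03  0.5  -0.9   1.71  0.44  1.14  0.18] [0.48  0.332 0.243]
True 0.15 [-0.04 -0.08 -0.03  2.42  0.1   0.29  1.39] [ 1.04 -0.29 -1.45  1.97 -0.32  1.17  0.93] [0.34  0.234 0.322]
False 0.01 [-0.09 -0.1   0.02  2.42  0.16  0.22  1.33] [ 0.07  0.59 -1.09  1.71  0.56  1.2   0.06] [0.48  0.332 0.243]
False 0.05 [-0.08 -0.1   0.01  2.42  0.16  0.22  1.34] [ 1.78 -0.31 -1.54  1.82 -0.7   1.21  1.24] [0.521 0.106 0.397]
False 0.15 [-0.05 -0.1  -0.02  2.42  0.14  0.22  1.35] [ 1.62 -0.31 -1.54  1.85 -0.63  1.2   1.17] [0.481 0.161 0.375]
[1.829 1.583 1.397 0.434 0.293 0.087]
null [ 0.06 -0.47  0.39  0.   -0.5   0.19  0.59]
dq2 [-0.55 -1.34  0.61  0.81 -0.02  0.31] dq3 [-5.46 -3.02  2.8   0.84 -2.12 -0.25]
```

```bash
cat > esc.py <<'E'
from sim import *
rng=np.random.default_rng(1)
q0=np.clip(manip.get_state()['joint_positions'],lo,hi); p0,T0=fk(q0,P,S)
Rt=Ro.from_quat([.1694,.9855,0,0]); tgt=np.array([.477,.334,.262]); out=[]
import time; t0=time.time()
while time.time()-t0<200:
    w=np.r_[rng.uniform(-1,1,3)*[25,25,50],rng.uniform([-8,-35,-8],[25,10,25])]
    if p0[2]+w[5]/100<.24: continue
    tot=0;qs=[]
    for lam,hold in [(.15,True),(.1,True),(.1,False)]:
        q,(p,T)=run(q0,[w]*8,lam,0,hold,n=4)
        rv=(Rt*T.inv()).as_rotvec(degrees=True); d=(tgt-p)*100
        q,(p2,T2)=run(q,[np.r_[rv,d]]*9,lam,0,hold,n=4)
        e=np.linalg.norm(p2-tgt)*100; tot+=e; qs.append((p.round(2).tolist(),q.round(2).tolist(),round(e,1)))
        if e>3: tot+=100; break
    out.append((tot,w.round(0).tolist(),qs))
out.sort(key=lambda t:t[0]); print(len(out),p0)
for o in out[:6]: print(round(o[0],1),o[1],o[2])
E
python3 esc.py
```

```text
455 [0.34889736 0.24351285 0.32392321]
0.0 [-2.0, -21.0, 6.0, 2.0, 3.0, 7.0] [([0.37, 0.27, 0.4], [0.03, 0.51, -0.99, 1.7, 0.46, 1.19, 0.15], np.float64(0.0)), ([0.37, 0.27, 0.4], [0.03, 0.52, -1.0, 1.7, 0.46, 1.19, 0.15], np.float64(0.0)), ([0.37, 0.27, 0.39], [0.04, 0.52, -1.02, 1.7, 0.48, 1.19, 0.13], np.float64(0.0))]
0.0 [10.0, -19.0, -12.0, 6.0, -5.0, 7.0] [([0.41, 0.19, 0.39], [-0.09, 0.44, -0.77, 1.7, 0.33, 1.14, 0.27], np.float64(0.0)), ([0.41, 0.19, 0.39], [-0.1, 0.44, -0.76, 1.7, 0.33, 1.14, 0.28], np.float64(0.0)), ([0.41, 0.19, 0.38], [-0.03, 0.47, -0.89, 1.7, 0.4, 1.16, 0.21], np.float64(0.0))]
0.0 [24.0, -13.0, -11.0, 0.0, -6.0, 11.0] [([0.4, 0.19, 0.42], [-0.4, 0.36, -0.32, 1.71, 0.12, 1.1, 0.48], np.float64(0.0)), ([0.39, 0.19, 0.42], [-0.44, 0.35, -0.25, 1.71, 0.1, 1.09, 0.51], np.float64(0.0)), ([0.36, 0.18, 0.4], [-0.15, 0.42, -0.68, 1.7, 0.29, 1.13, 0.32], np.float64(0.0))]
0.0 [24.0, 5.0, 12.0, 4.0, 1.0, 7.0] [([0.39, 0.26, 0.4], [-0.01, 0.49, -0.92, 1.7, 0.42, 1.17, 0.19], np.float64(0.0)), ([0.39, 0.26, 0.4], [0.0, 0.49, -0.94, 1.7, 0.43, 1.17, 0.18], np.float64(0.0)), ([0.39, 0.26, 0.4], [0.0, 0.49, -0.94, 1.7, 0.43, 1.17, 0.18], np.float64(0.0))]
0.0 [16.0, -5.0, 5.0, -7.0, -1.0, 10.0] [([0.3, 0.24, 0.42], [-0.41, 0.36, -0.3, 1.71, 0.12, 1.1, 0.49], np.float64(0.0)), ([0.31, 0.25, 0.41], [-0.55, 0.35, -0.11, 1.71, 0.04, 1.09, 0.56], np.float64(0.0)), ([0.29, 0.23, 0.4], [-0.15, 0.42, -0.68, 1.7, 0.29, 1.13, 0.32], np.float64(0.0))]
0.0 [16.0, -13.0, 30.0, 13.0, 1.0, 5.0] [([0.48, 0.25, 0.38], [-0.1, 0.44, -0.76, 1.7, 0.33, 1.14, 0.28], np.float64(0.0)), ([0.48, 0.25, 0.38], [-0.1, 0.43, -0.76, 1.7, 0.32, 1.14, 0.28], np.float64(0.0)), ([0.48, 0.25, 0.38], [-0.1, 0.44, -0.76, 1.7, 0.33, 1.14, 0.28], np.float64(0.0))]
```

Emit:
carry_out([
  [[24,-13,-11,0,-6,11,-1],[24,-13,-11,0,-6,11,-1],[24,-13,-11,0,-6,11,-1],[24,-13,-11,0,-6,11,-1],[24,-13,-11,0,-6,11,-1],[24,-13,-11,0,-6,11,-1],[24,-13,-11,0,-6,11,-1],[24,-13,-11,0,-6,11,-1]],
])

```text
clock: 14.58
position: [0.3902, 0.2002, 0.4286]
orientation: [0.263, 0.935, 0.224, 0.08]
ft_force: [0.3, -1.9, -0.3]
finger_gap: 0.0253
grip_force: 61.8
```

```bash
python3 st.py
```

```text
sd mm [1.4 3.  0.4] [0.388  0.2049 0.4293] [0.2575 0.9361 0.2267 0.0778] [-0.22 -0.31 -0.09  2.09 -0.38  1.    0.88]
rotvec [-24.36  13.34  11.03] shift cm [  8.9   12.91 -18.73]
```

Emit:
carry_out([
  [[-6,3.3,2.7,2,2,0,-1],[-12,6.6,5.4,4,5,0,-1],[-18,10,8.2,6,9,-3,-1],[-24.4,13.3,11,8.9,12.9,-7,-1],[-24.4,13.3,11,8.9,12.9,-12,-1],[-24.4,13.3,11,8.9,12.9,-16.7,-1],[-24.4,13.3,11,8.9,12.9,-16.7,-1],[-24.4,13.3,11,8.9,12.9,-16.7,-1]],
])

```text
clock: 15.82
position: [0.4765, 0.3373, 0.2648]
orientation: [0.167, 0.986, 0.002, 0.0]
ft_force: [1.0, 0.7, -0.4]
finger_gap: 0.0252
grip_force: 61.8
```

```bash
python3 st.py
```

```text
sd mm [0.2 0.4 0.4] [0.477  0.337  0.2654] [0.1673 0.9859 0.002  0.0011] [-0.38  0.35 -0.35  1.71  0.14  1.09  0.46]
rotvec [-0.2   0.16 -0.25] shift cm [-0.   -0.3  -2.34]
```

Emit:
carry_out([
  [[-0.2,0.16,-0.2,0,-0.3,-3,-1],[-0.2,0.16,-0.2,0,-0.3,-7,-1],[-0.2,0.16,-0.2,0,-0.3,-9.5,-1],[-0.2,0.16,-0.2,0,-0.3,-9.5,-1],[-0.2,0.16,-0.2,0,-0.3,-9.5,-1]],
])

```text
clock: 16.7
position: [0.477, 0.3335, 0.1694]
orientation: [0.169, 0.986, -0.001, -0.001]
ft_force: [0.7, 0.2, -0.1]
finger_gap: 0.0255
grip_force: 61.8
```

```bash
python3 st.py
python3 - <<'E'
from h import *
im=snap('wrist','w5'); cv2.imwrite('pics/w5z.png',cv2.resize(im[120:270,190:370],None,fx=4.2,fy=4.2,interpolation=cv2.INTER_CUBIC)[:,:,::-1])
E
```

```text
sd mm [0.2 0.1 0.3] [0.477  0.3335 0.1693] [ 1.693e-01  9.856e-01 -6.000e-04 -5.000e-04] [-0.4   0.46 -0.33  1.8   0.18  0.91  0.42]
rotvec [ 0.06 -0.07 -0.01] shift cm [-0.    0.05  7.27]
```

Emit:
carry_out([
  [[0,0,0,0,0.05,-1.5,-1],[0,0,0,0,0.05,-2.5,-1],[0,0,0,0,0.05,-3.2,-1],[0,0,0,0,0.05,-3.9,-1],[0,0,0,0,0.05,-3.9,-1]],
])

```text
clock: 17.62
position: [0.4771, 0.334, 0.1281]
orientation: [0.169, 0.986, -0.001, -0.001]
ft_force: [4.8, 3.4, -4.8]
finger_gap: 0.0255
grip_force: 61.3
```

Emit:
carry_out([
  [[0,0,0,0,0,-1,-1],[0,0,0,0,0,-2,-1],[0,0,0,0,0,-2.8,-1],[0,0,0,0,0,-3.4,-1],[0,0,0,0,0,-3.4,-1]],
])

```text
clock: 18.25
position: [0.4772, 0.334, 0.094]
orientation: [0.169, 0.986, -0.001, -0.001]
ft_force: [6.2, 4.1, -3.1]
finger_gap: 0.0254
grip_force: 61.2
```

Emit:
carry_out([
  [[0,0,0,0,0,0,0],[0,0,0,0,0,0,0.3],[0,0,0,0,0,0,0.3],[0,0,0,0,0,0,0.3],[3.3,9.4,0,0,0,0,0.3],[6.7,18.9,0,0,0,0,0.3],[6.7,18.9,0,0,0,0,0.3],[6.7,18.9,0,0,0,0,0.3]],
])

```text
clock: 19.25
position: [0.4754, 0.3335, 0.0944]
orientation: [0.166, 0.97, 0.028, -0.173]
ft_force: [-0.0, 0.7, -0.6]
finger_gap: 0.0553
grip_force: 0.0
```

```bash
cat > st2.py <<'E'
from back import *
s=manip.get_state(); print('sd',(np.std(ps,0)*1000).round(1),p.round(4),R.as_quat().round(4),'tz',R.apply([0,0,1]).round(3),'ty',R.apply([0,1,0]).round(3),s['joint_positions'].round(2),s['ft_force'].round(1),s['clock'])
E
python3 st2.py
python3 - <<'E'
from h import *
im=snap('wrist','w6')
hsv=cv2.cvtColor(im[:,:,::-1].copy(),cv2.COLOR_BGR2HSV)
m=(cv2.inRange(hsv,(0,120,50),(8,255,255))|cv2.inRange(hsv,(172,120,50),(180,255,255)))
n,l,s,ce=cv2.connectedComponentsWithStats(m)
print([(s[i].tolist(),ce[i].round(1).tolist()) for i in range(1,n) if s[i][4]>300])
for X in [(.477,.334,.111),(.477,.334,.066)]: print(proj('wrist',X))
g=im.astype(int)
E
```

```text
sd [0.3 0.4 0.4] [0.4748 0.3343 0.0952] [ 0.1651  0.9706  0.0279 -0.1726] tz [-0.326  0.111 -0.939] ty [ 0.33   0.944 -0.003] [-0.21  0.72 -0.43  1.65  0.01  1.05  0.66] [-0.7 -1.5 -0.8] 19.5
[([257, 257, 62, 74, 3091], [286.4, 291.5]), ([517, 302, 32, 24, 579], [532.5, 313.5])]
[280.02811685 301.04668666]
[279.64278399 280.0539895 ]
```

Emit:
carry_out([
  [[0,0,0,0.2,0,-0.2,0.3],[0,0,0,0.2,0,-0.2,-0.2],[0,0,0,0.2,0,-0.2,-0.5],[0,0,0,0.2,0,-0.2,-1],[0,0,0,0.2,0,-0.2,-1],[0,0,0,0.2,0,-0.2,-1],[0,0,0,0.2,0,-0.2,-1]],
], force=70)

```text
clock: 20.42
position: [0.4782, 0.3334, 0.0928]
orientation: [0.166, 0.97, 0.028, -0.173]
ft_force: [-0.5, 0.1, 1.6]
finger_gap: 0.025
grip_force: 68.5
```

```bash
python3 st2.py
```

```text
sd [0. 0. 0.] [0.4782 0.3334 0.0927] [ 0.1663  0.9704  0.0281 -0.173 ] tz [-0.326  0.112 -0.939] ty [ 0.332  0.943 -0.003] [-0.21  0.73 -0.43  1.64  0.01  1.05  0.66] [1.2 0.9 1.7] 20.675
```

Emit:
carry_out([
  [[0,0,0,0,0,2,-1],[0,0,0,0,0,5,-1],[0,0,0,0,0,8,-1],[0,0,0,0,0,12,-1],[0,0,0,0,0,15,-1],[0,0,0,0,0,15,-1],[0,0,0,0,0,15,-1]],
])

```text
clock: 21.55
position: [0.4776, 0.3326, 0.2419]
orientation: [0.166, 0.97, 0.027, -0.173]
ft_force: [0.2, -0.7, -1.7]
finger_gap: 0.0251
grip_force: 70.4
```

```bash
python3 st2.py
python3 - <<'E'
from h import *
from scipy.spatial.transform import Rotation as Ro
s=manip.get_state(); im=snap('wrist','w7'); k=get_calibration('wrist')
q=[(x,[(np.round(d['xyz'],4).tolist(),round(d['conf'],2)) for d in look_for(x,'wrist')][:3]) for x in ['pin','pin_tip','pin_shoulder']]; print(*q,sep='\n')
hsv=cv2.cvtColor(im[:,:,::-1].copy(),cv2.COLOR_BGR2HSV)
m=(cv2.inRange(hsv,(0,120,40),(8,255,255))|cv2.inRange(hsv,(172,120,40),(180,255,255)))
n,l,st,ce=cv2.connectedComponentsWithStats(m)
for i in range(1,n):
  if st[i][4]>1500:
    print(st[i],ce[i])
    for v in range(st[i][1],st[i][1]+st[i][3],8):
      u=np.where(l[v]==i)[0]; print(v,u.min(),u.max(),end=' | ')
R=Ro.from_quat(s['orientation']); p=s['position']
ty=R.apply([0,1,0]); xh=np.cross(ty,[0,0,1]); xh/=np.linalg.norm(xh)
print(); 
for name,X in [('tip',[0,0,-.0867]),('sh',[0,0,-.0267]),('top',[0,0,.0183])]+[(f'c{a}{b}{z}',[a*.013,b*.013,z]) for a in(1,-1) for b in (1,-1) for z in (-.0267,.0183)]:
  print(name,proj('wrist',p+xh*X[0]+ty*X[1]+np.array([0,0,X[2]])).round(1))
# shaft columns
v0=int(proj('wrist',p+[0,0,-.075])[1])
for v in range(v0-24,v0+16,5): print(v,im[v,262:300:2].sum(1).tolist())
E
```

```text
sd [0.1 0.1 0.2] [0.4775 0.3326 0.2414] [ 0.1664  0.9702  0.0272 -0.174 ] tz [-0.329  0.111 -0.938] ty [ 0.332  0.943 -0.005] [-0.18  0.55 -0.46  1.55 -0.05  1.3   0.64] [-0.7  0.7 -0.5] 21.8
('pin', [([0.4766, 0.2365, 0.1046], 0.98), ([0.3691, 0.284, 0.1025], 0.69), ([0.4747, 0.336, 0.2619], 0.58)])
('pin_tip', [([0.4699, 0.3385, 0.2585], 0.98), ([0.472, 0.2339, 0.1056], 0.84), ([0.3663, 0.2865, 0.1019], 0.75)])
('pin_shoulder', [([0.4734, 0.2301, 0.1056], 0.67), ([0.374, 0.2844, 0.1055], 0.59)])
[  36  241   28   86 2095] [ 49.65918854 283.67684964]
241 53 59 | 249 39 62 | 257 39 62 | 265 38 62 | 273 38 63 | 281 37 62 | 289 37 62 | 297 37 62 | 305 37 62 | 313 37 62 | 321 37 60 | [ 246  250   64   73 3049] [277.64775336 284.45949492]
250 274 297 | 258 251 305 | 266 247 308 | 274 247 309 | 282 246 309 | 290 247 308 | 298 247 308 | 306 247 308 | 314 247 309 | 322 249 271 | 
tip [278.4 262.8]
sh [278.3 277.3]
top [278.1 297.5]
c11-0.0267 [301.6 300.9]
c110.0183 [309.9 329.6]
c1-1-0.0267 [254.9 300.9]
c1-10.0183 [246.2 329.6]
c-11-0.0267 [301.5 253.9]
c-110.0183 [309.7 265.5]
c-1-1-0.0267 [255.  253.9]
c-1-10.0183 [246.5 265.5]
240 [346, 350, 351, 364, 346, 355, 356, 350, 352, 320, 329, 348, 350, 352, 352, 359, 361, 357, 357]
245 [351, 350, 347, 352, 358, 356, 277, 213, 213, 217, 211, 203, 231, 321, 352, 357, 362, 352, 364]
250 [179, 172, 184, 186, 178, 170, 163, 142, 146, 154, 137, 152, 143, 164, 171, 182, 181, 185, 176]
255 [146, 145, 141, 127, 156, 138, 132, 146, 147, 136, 130, 158, 146, 155, 147, 147, 136, 151, 136]
260 [177, 177, 193, 172, 185, 178, 169, 171, 181, 175, 180, 176, 175, 172, 189, 174, 177, 170, 177]
265 [249, 238, 234, 250, 241, 231, 246, 250, 249, 246, 258, 254, 241, 247, 259, 251, 253, 257, 253]
270 [239, 236, 253, 234, 253, 240, 233, 236, 239, 246, 248, 251, 256, 252, 245, 252, 250, 247, 252]
275 [240, 239, 219, 302, 429, 431, 438, 433, 456, 442, 438, 439, 391, 281, 261, 248, 243, 257, 250]
```

The pin is held with about a 20° lean. I'll compute the insertion poses and simulate the path for joint limits.

```bash
cat > tgt.py <<'E'
from back import *
yaw=-.0225
L=np.array([.5064,.007,.094]); yl=Ro.from_euler('z',yaw).apply([0,1,0]); zl=Ro.from_euler('z',yaw).apply([-.5,0,.8660254]); lx=np.cross(yl,zl)
Rs=Ro.from_quat([.1664,.9702,.0272,-.174]); ty=Rs.apply([0,1,0]); up=np.array([0,0,1.]); xh=np.cross(ty,up); xh/=np.linalg.norm(xh); tyh=np.cross(up,xh)
Ri=Ro.from_matrix(np.c_[lx,yl,zl]@np.c_[xh,tyh,up].T)*Rs
def tcp(s,ox=.002,oy=0): return L+s*zl+ox*lx+oy*yl+.0867*zl
def lockc(): 
    B=np.c_[lx,yl,zl]; tip=p-R.apply(Ri.inv().apply(tcp(0)-L)) ; return (B.T@(tip-L)*1000).round(1)
E
python3 - <<'E'
from tgt import *
rv=(Ri*R.inv()).as_rotvec(degrees=True); print('rv',rv.round(2),'toolz',Ri.apply([0,0,1]).round(3),'tip',lockc())
for s in [.05,.012,-.06]: print(s,tcp(s).round(4),((tcp(s)-p)*100).round(2))
from sim import run,fk,P,S,lo,hi
q=manip.get_state()['joint_positions']; d=(tcp(.05)-p)*100
rows=[np.r_[rv*min(1,i/5),d[0]*min(1,i/6),d[1]*min(1,i/6),4*min(1,i/3) if i<7 else d[2]] for i in range(1,11)]
print(np.round(rows,1).tolist())
for lam,h in [(.15,True),(.05,True),(.1,False)]:
    a,x=run(q,rows,lam,0,h); e=np.r_[rv*0,(tcp(-.06)-tcp(.05))*100]; b,y=run(a,[e*i/5 for i in range(1,6)],lam,0,h); print(a.round(2),b.round(2),y[0].round(3),y[1].apply([0,0,1]).round(2))
E
```

```text
rv [ -5.5  -29.54  17.68] toolz [ 0.169 -0.009 -0.986] tip [ -1.5 326.3  72.2]
0.05 [0.4398 0.0085 0.2134] [ -3.83 -32.48  -2.91]
0.012 [0.4588 0.0081 0.1805] [ -1.93 -32.52  -6.2 ]
-0.06 [0.4948 0.0073 0.1181] [  1.67 -32.6  -12.44]
[[-1.1, -5.9, 3.5, -0.6, -5.4, 1.3], [-2.2, -11.8, 7.1, -1.3, -10.8, 2.7], [-3.3, -17.7, 10.6, -1.9, -16.2, 4.0], [-4.4, -23.6, 14.1, -2.6, -21.7, 4.0], [-5.5, -29.5, 17.7, -3.2, -27.1, 4.0], [-5.5, -29.5, 17.7, -3.8, -32.5, 4.0], [-5.5, -29.5, 17.7, -3.8, -32.5, -2.9], [-5.5, -29.5, 17.7, -3.8, -32.5, -2.9], [-5.5, -29.5, 17.7, -3.8, -32.5, -2.9], [-5.5, -29.5, 17.7, -3.8, -32.5, -2.9]]
[ 0.31  0.05 -0.4   2.22  0.06  0.71  1.42] [ 0.2   0.32 -0.32  2.21  0.25  0.47  1.24] [0.489 0.012 0.12 ] [ 0.17 -0.   -0.99]
[ 0.32  0.05 -0.42  2.22  0.06  0.71  1.41] [ 0.22  0.32 -0.34  2.21  0.27  0.48  1.22] [0.489 0.012 0.12 ] [ 0.17 -0.   -0.99]
[ 0.31  0.05 -0.41  2.22  0.06  0.71  1.41] [ 0.21  0.32 -0.33  2.21  0.26  0.48  1.23] [0.489 0.012 0.12 ] [ 0.17 -0.   -0.99]
```

Emit:
carry_out([
  [[-1.1,-5.9,3.5,-0.6,-4,2,-1],[-2.2,-11.8,7.1,-1.3,-9,3,-1],[-3.3,-17.7,10.6,-1.9,-15,4,-1],[-4.4,-23.6,14.1,-2.6,-21,4,-1],[-5.5,-29.5,17.7,-3.2,-27,4,-1],[-5.5,-29.5,17.7,-3.8,-32.5,3,-1],[-5.5,-29.5,17.7,-3.8,-32.5,0,-1],[-5.5,-29.5,17.7,-3.8,-32.5,-2.9,-1],[-5.5,-29.5,17.7,-3.8,-32.5,-2.9,-1],[-5.5,-29.5,17.7,-3.8,-32.5,-2.9,-1]],
])

```text
clock: 23.5
position: [0.4408, 0.0086, 0.2146]
orientation: [0.012, 0.996, -0.003, 0.085]
ft_force: [1.0, 0.3, 0.2]
finger_gap: 0.0246
grip_force: 70.5
```

```bash
cat > chk.py <<'E'
from tgt import *
import sys
s=manip.get_state(); print('tip in lock mm',lockc(),'rv err',(Ri*R.inv()).as_rotvec(degrees=True).round(2),'p',p.round(4),'sd',(np.std(ps,0)*1000).round(1),s['joint_positions'].round(2),'F lock',(np.c_[lx,yl,zl].T@s['ft_force']).round(1),s['clock'])
for a in map(float,sys.argv[1:]): print('to',a,((tcp(a/1000)-p)*100).round(2))
E
python3 chk.py 50 15
python3 - <<'E'
from h import *
im=snap('wrist','w8'); hsv=cv2.cvtColor(im[:,:,::-1].copy(),cv2.COLOR_BGR2HSV)
L=np.array([.5064,.007,.094]); zl=np.array([-.4999,.0112,.866])
print('eye pred',proj('wrist',L),'tip pred',proj('wrist',L+.05*zl))
y=cv2.inRange(hsv,(20,100,40),(35,255,255))>0
v,u=np.where(y); print(u.min(),u.max(),v.min(),v.max())
e=proj('wrist',L).astype(int)
for r in range(e[1]-30,e[1]+50,3):
    print(r,''.join('#' if y[r,c] else ('r' if hsv[r,c,1]>120 and (hsv[r,c,0]<8 or hsv[r,c,0]>172) else ('.' if hsv[r,c,2]<90 else 'o')) for c in range(e[0]-50,e[0]+60,2)))
E
```

```text
tip in lock mm [ 1.9  0.1 50.6] rv err [ 0.01  0.09 -0.04] p [0.441  0.0085 0.2148] sd [0.2 0.1 0.2] [ 0.22  0.05 -0.32  2.22  0.07  0.71  1.39] F lock [-0.5  0.2 -1. ] 23.75
to 50.0 [-0.12 -0.   -0.14]
to 15.0 [ 1.63 -0.04 -3.17]
eye pred [279.29030139 252.35716098] tip pred [279.28627692 259.04975271]
255 422 231 344
222 ooooo................................ooooooooooooooooo.
225 ooooo................................ooooooooooooooooo.
228 oooo.................................ooooooooooooooooo.
231 oooo.........o#######################ooooooooooooooooo.
234 ooooo........#########################oooooooooooooooo.
237 oooooo.......#########################ooooooooooooooo..
240 ooooo........#########################ooooooooooooooo..
243 .............###########ooo###########.................
246 .............##########......#########.................
249 .............#########........########.................
252 ...............rrrrrrrrr.rrrrrrrr.rr.#.................
255 ............rrrrrrrrr...r..r..rrrrr.rr.................
258 ...........rr.rrrr.r.rr.r.rrr..rrrrr.rr................
261 ooooo.....rrrrrrrrrrrrrrrrrrrrrrrrrrrrrr...............
264 .........rrrrrrrrrrrrrrrrrrrrrrrrrrrrrrro.........ooooo
267 .........rrrrrrrrrrrrrrrrrrrrrrrrrrrrrrr...............
270 .........rrrrrrrrrrrrrrrrrrrrrrrrrrrrrrr...............
273 .........rrrrrrrrrrrr..oooo.rrrrrrrrrrrr...............
276 .........rrrrrrrrrroooooooooooorrrrrrrrrr..............
279 .........rrrrrrrrooooooooooooooorrrrrrrrr..............
282 .........rrrrrrroooooooooooooooooorrrrrrr..............
285 .........rrrrrrooooooooooooooooooorrrrrr...............
288 .........rrrrrroooooooooooooooooooorrrrr...............
291 .........rrrrrroooooooooooooooooooorrrrr...............
294 .....oo..rrrrrroooooooooooooooooooorrrrrr..oo..........
297 ......o..rrrrrroooooooooooooooooooorrrrr...o...........
300 .........rrrrrrooooooooooooooooooorrrrrr...............
```

Emit:
carry_out([
  [[0,0,0,0.8,0,-1.6,-1],[0,0,0,1.6,0,-3.2,-1],[0,0,0,1.6,0,-3.2,-1],[0,0,0,1.9,0,-3.6,-1],[0,0,0,2.1,0,-4,-1],[0,0,0,2.1,0,-4,-1]],
])

```text
clock: 24.55
position: [0.4611, 0.0083, 0.1737]
orientation: [0.012, 0.996, -0.003, 0.084]
ft_force: [-0.2, 1.0, -0.3]
finger_gap: 0.0253
grip_force: 70.5
```

```bash
python3 chk.py 0 -8 -20
```

```text
tip in lock mm [-1.4  0.2  5. ] rv err [ 0.01 -0.02 -0.01] p [0.4611 0.0083 0.1738] sd [0.  0.  0.1] [ 0.2   0.16 -0.32  2.21  0.13  0.61  1.33] F lock [ 0.3 -0.2 -1.1] 24.8
to 0.0 [ 0.37 -0.03 -0.37]
to -8.0 [ 0.77 -0.04 -1.06]
to -20.0 [ 1.37 -0.06 -2.1 ]
```

Emit:
carry_out([
  [[0,0,0,0.3,0,-0.2,-1],[0,0,0,0.4,0,-0.4,-1],[0,0,0,0.6,0,-0.7,-1],[0,0,0,0.8,0,-1.1,-1],[0,0,0,0.8,0,-1.1,-1]],
])

```text
clock: 25.42
position: [0.469, 0.0083, 0.1622]
orientation: [0.012, 0.996, -0.003, 0.084]
ft_force: [-0.6, -0.6, -0.4]
finger_gap: 0.0253
grip_force: 70.5
```

```bash
python3 chk.py -8 -20 -30
```

```text
tip in lock mm [-0.2  0.5 -8.7] rv err [ 0.   -0.04 -0.02] p [0.469  0.0083 0.1625] sd [0.1 0.  0.2] [ 0.19  0.2  -0.31  2.2   0.16  0.59  1.32] F lock [-0.1  0.5 -0.2] 25.675
to -8.0 [-0.03 -0.05  0.07]
to -20.0 [ 0.57 -0.06 -0.97]
to -30.0 [ 1.07 -0.07 -1.84]
```

No force at 8.7 mm deep, so the tip is in the eye. I'll go on to the block mouth.

Emit:
carry_out([
  [[0,0,0,0.2,0,-0.4,-1],[0,0,0,0.4,0,-0.7,-1],[0,0,0,0.6,-0.05,-1,-1],[0,0,0,0.8,-0.05,-1.4,-1],[0,0,0,0.95,-0.05,-1.6,-1],[0,0,0,0.95,-0.05,-1.6,-1]],
])

```text
clock: 26.42
position: [0.4786, 0.0078, 0.1464]
orientation: [0.012, 0.996, -0.003, 0.084]
ft_force: [-0.0, 0.0, -0.0]
finger_gap: 0.0248
grip_force: 70.5
```

```bash
python3 chk.py -30 -40 -50 -60
```

```text
tip in lock mm [  0.2   0.2 -27.2] rv err [ 0.   -0.03 -0.02] p [0.4786 0.0078 0.1466] sd [0.  0.  0.1] [ 0.18  0.24 -0.3   2.2   0.18  0.55  1.29] F lock [ 0.2 -0.5 -1.2] 26.675
to -30.0 [ 0.12 -0.02 -0.25]
to -40.0 [ 0.62 -0.03 -1.12]
to -50.0 [ 1.12 -0.04 -1.98]
to -60.0 [ 1.62 -0.06 -2.85]
```

Emit:
carry_out([
  [[0,0,0,0.25,0,-0.45,-1],[0,0,0,0.5,0,-0.9,-1],[0,0,0,0.75,-0.05,-1.3,-1],[0,0,0,1,-0.05,-1.75,-1],[0,0,0,1,-0.05,-1.75,-1]],
])

```text
clock: 27.3
position: [0.4885, 0.0073, 0.1286]
orientation: [0.012, 0.996, -0.003, 0.084]
ft_force: [-0.2, -0.8, -1.2]
finger_gap: 0.0251
grip_force: 70.5
```

```bash
python3 chk.py -55 -60
```

```text
tip in lock mm [ -0.   -0.1 -47.5] rv err [ 0.   -0.04 -0.02] p [0.4886 0.0073 0.129 ] sd [0.1 0.  0.2] [ 0.16  0.29 -0.28  2.19  0.21  0.52  1.27] F lock [-0.7 -0.5 -1.1] 27.55
to -55.0 [ 0.37  0.   -0.66]
to -60.0 [ 0.62 -0.01 -1.09]
```

Emit:
carry_out([
  [[0,0,0,0.2,0,-0.35,-1],[0,0,0,0.4,0,-0.65,-1],[0,0,0,0.52,0,-0.9,-1],[0,0,0,0.62,0,-1.1,-1],[0,0,0,0.62,0,-1.1,-1]],
])

```text
clock: 28.18
position: [0.4944, 0.0073, 0.1187]
orientation: [0.012, 0.996, -0.004, 0.084]
ft_force: [-6.9, 0.6, 11.4]
finger_gap: 0.0249
grip_force: 72.0
```

```bash
python3 chk.py -60 -62
```

```text
tip in lock mm [ -0.1  -0.  -59.3] rv err [ 0.04 -0.06 -0.02] p [0.4944 0.0073 0.1187] sd [0. 0. 0.] [ 0.15  0.32 -0.27  2.18  0.23  0.5   1.25] F lock [ 1.3  0.3 13. ] 28.425
to -60.0 [ 0.04 -0.   -0.06]
to -62.0 [ 0.14 -0.01 -0.23]
```

Emit:
carry_out([
  [[0,0,0,0.07,0,-0.12,-1],[0,0,0,0.07,0,-0.12,-1],[0,0,0,0.02,0,-0.03,-0.7],[0,0,0,0,0,0,-0.2],[0,0,0,0,0,0,0.3],[0,0,0,0,0,0,0.3],[0,0,0,0,0,0,0.3]],
])

```text
clock: 29.3
position: [0.4948, 0.0073, 0.1179]
orientation: [0.012, 0.996, -0.003, 0.084]
ft_force: [-0.4, -0.0, -0.7]
finger_gap: 0.0557
grip_force: 0.0
```

Emit:
carry_out([
  [[0,0,0,-0.4,0,2,0.3],[0,0,0,-0.9,0,5,0.3],[0,0,0,-1.7,0,10,0.3],[0,0,0,-2.5,0,15,0.3],[0,0,0,-2.5,0,15,0.3],[0,0,0,-2.5,0,15,0.3]],
])

```text
clock: 30.05
position: [0.4696, 0.0071, 0.2679]
orientation: [0.012, 0.996, -0.003, 0.084]
ft_force: [-0.9, 0.3, -0.5]
finger_gap: 0.0556
grip_force: 0.0
```

Run:
```python
from h import *
im=snap('wrist','w9'); s=snap('scene','s9'); t=snap('top','t9'); st=manip.get_state(); print(st['position'],st['finger_gap'],st['ft_force'],st['clock'])
L=np.array([.5064,.007,.094]); zl=np.array([-.4999,.0112,.866]); lx=np.array([.866,-.02,.5])
for n,c,i in [('wrist','wrist',im),('scene','scene',s),('top','top',t)]:
  hsv=cv2.cvtColor(i[:,:,::-1].copy(),cv2.COLOR_BGR2HSV); m=(cv2.inRange(hsv,(0,120,40),(8,255,255))|cv2.inRange(hsv,(172,120,40),(180,255,255)))
  k,l,a,ce=cv2.connectedComponentsWithStats(m); e=proj(c,L+.0225*zl); top=proj(c,L+.045*zl)
  print(c,'pred mid',e.round(1),'top',top.round(1),'shoulder',proj(c,L).round(1),[(a[j].tolist(),ce[j].round(1).tolist()) for j in range(1,k) if a[j][4]>15 and np.linalg.norm(ce[j]-e)<50])
for q in ['pin','lid_tab','lid_eye']: print(q,[(np.round(d['xyz'],3).tolist(),round(d['conf'],2)) for c in ['scene','wrist'] for d in look_for(q,c)])
print('expected grip mid',L+.0225*zl)
```

```text
[0.46893662 0.0072293  0.26658995] 0.05556247302294484 [0.2085741  0.64496387 1.12428514] 30.2
wrist pred mid [279.8 198.8] top [279.9 196.7] shoulder [279.8 200.5] [([265, 178, 29, 31, 540], [279.6, 193.2])]
scene pred mid [305.5 204.8] top [308.4 198.9] shoulder [302.5 210.6] [([299, 199, 15, 14, 130], [305.9, 205.4]), ([320, 226, 25, 9, 151], [332.7, 229.9])]
top pred mid [276.3 230.7] top [276.2 233.7] shoulder [276.3 227.9] []
pin [([0.679, -0.384, 0.05], 0.69), ([0.369, 0.29, 0.081], 0.68), ([0.561, 0.242, 0.082], 0.58), ([0.498, 0.018, 0.117], 0.53), ([0.482, 0.234, 0.083], 0.51), ([0.365, 0.276, 0.023], 0.9), ([0.482, 0.008, 0.137], 0.83), ([0.472, 0.222, 0.094], 0.78), ([0.551, 0.231, 0.091], 0.72), ([0.572, 0.056, 0.088], 0.55)]
lid_tab [([0.624, 0.064, 0.086], 0.67), ([0.575, 0.05, 0.089], 0.65), ([0.479, 0.007, 0.134], 0.22)]
lid_eye [([0.625, 0.065, 0.089], 0.58), ([0.532, 0.027, 0.071], 0.28), ([0.656, 0.081, 0.056], 0.27), ([0.572, 0.054, 0.091], 0.75), ([0.61, 0.037, 0.082], 0.44)]
expected grip mid [0.49515225 0.007252   0.113485  ]
```

The scene camera shows the grip at (305.9,205.4), against a predicted seated position of (305.5,204.8). The lid height reads 86–89 mm, which means shut, and the gripper is clear. I'm handing it in.

```bash
python3 -c "
from plant import ticket
print(ticket.sign_off())"
```

```text
the job is handed in; nothing more can be done
None
```

The lid is shut and the red pin is seated through the eye and lock block with its grip on the lug. The gripper is released and clear, and I handed the job in at about 30 s without seeing the verdict.

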